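# Set two potted plants back on their mats and saucers

## Task

Put the two small potted plants back in their places on the desk: on each slate mat first lay the clay saucer of the same shape in the middle, then stand the clay pot of that shape in the middle of its saucer, so that round goes on round and square on square, with the square mat, saucer and pot lined up with one another. Set every piece down without dropping it, keep the pots upright, and leave the mug, the pen pot and the watering can where they are.

Things in the scene. Friction and masses are not known exactly. Their poses are not given: they have to be found in the camera images.
- mat_round: Dark round slate mat, 110 mm across, 6 mm thick, lying fixed on the desk (the desk top is at z = 0). Origin at the centre of its underside, z up. Target for the round saucer.
- mat_square: Dark square slate mat, 106 x 106 mm, 6 mm thick, lying fixed on the desk at any yaw. Origin at the centre of its underside, z up, x and y parallel to its sides. Target for the square saucer.
- saucer_round: Loose round terracotta saucer, open to the top: 67 mm across at the rim (64 mm at the foot), 16 mm high, wall 4 mm, floor 5 mm thick, about 56 mm clear inside at the floor; about 60 g. Stands on the desk. Origin at the centre of its underside, z up. Can be gripped across the outside from above.
- saucer_square: Loose square terracotta saucer, open to the top: 65 x 65 mm outside with upright walls, 16 mm high, wall 4 mm, floor 5 mm thick, 57 x 57 mm clear inside; about 70 g. Stands on the desk at any yaw. Origin at the centre of its underside, z up, x and y parallel to its sides. Can be gripped across two opposite outer sides from above.
- pot_round: Loose round terracotta pot with a ball cactus: foot 42 mm across, body widening upward to 54 mm, with a collar 62 mm across over the top 16 mm (40 to 56 mm above the foot); the cactus is rigid, 40 mm across, and its top is 82 mm above the foot; about 170 g. Stands upright on the desk. Origin at the centre of the pot's underside, z up. To be gripped across the collar.
- pot_square: Loose square terracotta pot with a pointed-leaved succulent: foot 40 x 40 mm, body widening upward to 52 mm, with a square collar 60 x 60 mm over the top 16 mm (40 to 56 mm above the foot); the leaves are within the collar and reach 79 mm above the foot; about 170 g. Stands upright on the desk at any yaw. Origin at the centre of the pot's underside, z up, x and y parallel to its sides. To be gripped across two opposite sides of the collar.
- mug: Bystander: red mug, 78 mm across, 92 mm high, with a handle on the side turned away from the work. Origin at the centre of its underside.
- pen_pot: Bystander: round dark steel pen pot, 72 mm across, 98 mm high, pens in it up to about 160 mm. Origin at the centre of its underside.
- watering_can: Bystander: green watering can, body 110 mm across and 128 mm high, long spout along its own +x (215 mm from the axis), hoop handle up to 191 mm high. Origin at the centre of its underside.

How it is judged:
On the way, in this order (a step that is already met when the one before it is completed fails the run):
1. both saucers lie on the mats of their shape (horizontal distance between saucer_round and mat_round below 0.015 m and z of saucer_round in the frame of mat_round between 0.004 and 0.009 m and angle between each of saucer_round, saucer_square's own z axis and vertical below 0.09 rad and horizontal distance between saucer_square and mat_square below 0.015 m and z of saucer_square in the frame of mat_square between 0.004 and 0.009 m and (angle between the x axis of saucer_square and the x axis of mat_square, either way round below 0.21 rad or angle between the x axis of saucer_square and the y axis of mat_square, either way round below 0.21 rad)), for 0.2 s.
2. both pots stand in the saucers of their shape, on the mats (all of step 1 and horizontal distance between pot_round and saucer_round below 0.011 m and z of pot_round in the frame of saucer_round between 0.003 and 0.008 m and angle between each of pot_round, pot_square's own z axis and vertical below 0.09 rad and horizontal distance between pot_square and saucer_square below 0.011 m and z of pot_square in the frame of saucer_square between 0.003 and 0.008 m and (angle between the x axis of pot_square and the x axis of saucer_square, either way round below 0.21 rad or angle between the x axis of pot_square and the y axis of saucer_square, either way round below 0.21 rad)), for 0.2 s.
At the end, for the whole second after the job is handed in: Each saucer lies flat on the mat of its shape (centres within 15 mm, the square ones aligned within 12 degrees), each pot stands flat on the floor of the saucer of its shape (centres within 11 mm, the square ones aligned within 12 degrees), all upright within 5 degrees, let go and at rest (all of step 2 and linear speed of each of saucer_round, saucer_square, pot_round, pot_square below 0.01 m/s); the robot touches nothing.
It fails at once if a saucer or pot is dropped (in free fall faster than 0.5 m/s) ((linear speed of saucer_round above 0.5 m/s and contact force between saucer_round and anything else below 0.01 N) or (linear speed of saucer_square above 0.5 m/s and contact force between saucer_square and anything else below 0.01 N) or (linear speed of pot_round above 0.5 m/s and contact force between pot_round and anything else below 0.01 N) or (linear speed of pot_square above 0.5 m/s and contact force between pot_square and anything else below 0.01 N)).
It fails at once if a pot is tipped more than 35 degrees (angle between any of pot_round, pot_square's own z axis and vertical above 0.61 rad).
It fails at once if a pot stands in its saucer while that saucer is still off its mat ((horizontal distance between pot_round and saucer_round below 0.011 m and z of pot_round in the frame of saucer_round between 0 and 0.008 m and angle between pot_round's own z axis and vertical below 0.09 rad and horizontal distance between saucer_round and mat_round above 0.04 m) or (horizontal distance between pot_square and saucer_square below 0.011 m and z of pot_square in the frame of saucer_square between 0 and 0.008 m and angle between pot_square's own z axis and vertical below 0.09 rad and horizontal distance between saucer_square and mat_square above 0.04 m)).
It fails at once if the mug, the pen pot or the watering can is shifted more than 20 mm (distance of any of mug, pen_pot, watering_can from where it was at the start of the episode above 0.02 m).
It also fails if it takes over 106 s, if anything falls off the work surface, if the arm or the gripper's body presses on something with over 40 N, if the wrist force passes 120 N, or if a joint passes its speed limit or range.

## Robot

A 7-joint arm with a two-finger parallel gripper is mounted at the origin on the work surface. World frame = base frame: x ahead of the robot, y to its left, z up, the work surface at z = 0. Lengths are in m, angles in rad, forces in N, time in s.
With the tool pointing down it reaches from about 0.425 to 0.925 m from the base axis. Payload 6.8 kg.
Tool frame: the origin (TCP) lies midway between the tips of the shut fingers; the grasp point (between the pads) lies 19 mm behind it; z points along the fingers, y is the direction in which the jaws open and shut (so a half turn about z gives the same grasp; the last joint's range is limited). The gripper opens to 85 mm and grips with 20 to 120 N. Pads are 22 mm wide; open, the fingers measure 114 mm over their backs; the gripper's body (76 mm by 85 mm) begins 54 mm behind the grasp point. The pads swing forward as they close: fully open they stand 13 mm farther back than shut.
Start: joints at [-1.413, 0.477, 0.022, 1.555, -0.011, 1.109, -0.083], TCP at [0.177, 0.651, 0.203] pointing down, gripper open.
Joint ranges: [-2.96, 2.96], [-0.34, 2.1], [-1.41, 1.46], [0.24, 2.44], [-1.37, 4.51], [0.17, 1.92], [-2.96, 2.96]. Speed limits (rad/s): [2.39, 2.39, 3.14, 3.14, 3.14, 3.14, 3.14].

## Interface

Orientations are given as a rotation vector (axis times angle).
In Python, from bench import r, imaging gives the robot as it stands.
- The arm moves only by the tool jog_arm, never from a script. Its argument "rows" is a list of rows, each an object with "delta_rot": the turn, a rotation vector about the tool's x, y, z in degrees, a list of three; "xyz": the shift along the tool's x, y, z in cm, a list of three; "fingers": the closure, from 0 (fully open) to 1 (shut). A call has exactly 5 rows; each row is the pose to reach, as a shift and turn from the pose measured when the call began, along the tool's axes at that moment; what a row does not reach only later rows make up. A row lasts 1/12 s, in which the tool goes at most 41.7 mm and 7.16 degrees, less where a joint would pass 70% of its speed; a pose out of reach is approached as far as the arm can. A call with a gripper value outside its range is refused whole. The fingers move at their own pace and stop on an object; "grip_force" is the grip in N (left out, the last holds). Time passes only in rows, so rows that repeat a pose let the fingers close, or fill a call up. It gives the time, the measured TCP pose, the force and the opening at its end, in the units of the state.
- r.get_obs(): the state, without advancing time (a new reading comes with each control period).
- imaging.grab_frame(name): name is "scene" or "side" or "wrist"; returns the picture (400x640x3 uint8, blue, green, red); there is no depth.
- imaging.camera_info(name): a dict with "camera_matrix" (3x3 intrinsics, pixels), "xyz" and "attitude" of the camera in the world. Camera axes: x right, y down, z forward; pixel columns grow to the right and rows downward; lengths in m; the calibration is good to about 2 mm. A picture is of the moment at which its call begins: read the wrist's pose just before it. camera_info takes no time and is no camera call; for the wrist camera it gives the pose at the moment of the call.
- r.hand_in(): hands the job in, once; it reports no verdict.
Trained networks look in the newest picture that a camera, given by its name, has taken for a name from the list of things; names that differ only in an ending like _2 or _b are one class to them, and where a whole thing is asked for, a point or a joint stands for the part that bears it (a point fixed in the world has none). Each returns a list of dicts, best first, with "conf" (0 to 1); they miss things now and then, are a little off and sometimes report something else, mostly with a low value. They report only what shows in the picture. A call takes as long as a camera call.
- imaging.find_in(camera, query): "position" ([column, row] in pixels, amid what is visible of it).
- imaging.cut_out(camera, query): "region" (400x640 bool, what is visible of it) and "position" ([column, row] in pixels, amid what is visible of it).
- imaging.tip_of(camera, query): "position" ([column, row] in pixels: a listed point, or the origin of a listed thing).
The state is a dict: "clock": time; "joints": joint angles; "qvel": joint speeds; "tau": joint torques, N m; "tcp_pos": TCP position; "orientation": TCP orientation; "contact_force": force on the tool from outside, world axes, zero at the start; "moment": the same for the moment, N m; "grip_width": finger opening in m.
Only numpy, scipy, OpenCV 4.12 (cv2) and the standard library are available. Lean on these libraries where they do the work, as an engineer would, in place of code of your own. Each camera call takes 0.05 s, during which the arm holds its last target.

## Working session

There is one attempt and no reset: what is moved stays moved. The work goes in short steps, Python scripts to look and compute and a tool call to move; the robot and the scene stay as the last step left them, time stands still between calls to the robot, and variables do not carry over. Pictures are saved under pics/ and viewed, and the job is handed in when it is done.

Besides the shell and the picture viewer there is one more tool, called as a command line: name --argument value ..., lists and objects as JSON in quotes. jog_arm: Moves the arm, as the interface text tells. Its arguments: {"type":"object","properties":{"rows":{"type":"array","items":{"type":"object","properties":{"delta_rot":{"type":"array","items":{"type":"number"}},"xyz":{"type":"array","items":{"type":"number"}},"fingers":{"type":"number"}}}},"grip_force":{"type":"number"}},"required":["rows"]}

```bash
ls; mkdir -p pics; python3 - <<'E'
from bench import r, imaging
import cv2
print(r.get_obs())
for n in ["scene","side","wrist"]:
    cv2.imwrite(f"pics/{n}0.png",imaging.grab_frame(n)); print(n,imaging.camera_info(n))
E
```

```text
pics
{'clock': 0.0, 'joints': array([-1.41310929,  0.47782762,  0.02233834,  1.55644329, -0.01148384,
        1.10924544, -0.08310712]), 'qvel': array([-1.83853877e-04, -3.97527300e-05, -1.48337172e-03, -4.16296655e-04,
       -3.59255521e-04, -1.16819765e-03,  1.00494831e-03]), 'tau': array([ 3.79850690e-04, -5.96452904e+01,  1.60761449e+00, -2.81203204e+01,
        1.23296547e-02,  9.27670626e-03, -1.42971876e-05]), 'tcp_pos': array([0.17715845, 0.6506919 , 0.2021107 ]), 'orientation': array([-4.16221481e-01, -3.11380580e+00,  2.81663040e-03]), 'contact_force': array([ 0.34730515, -0.10232058, -0.33071216]), 'moment': array([-0.0162159 , -0.02986747, -0.01642831]), 'grip_width': 0.08516520692094084}
scene {'camera_matrix': array([[365.59136192,   0.        , 317.81635644],
       [  0.        , 365.59136192, 206.88645111],
       [  0.        ,   0.        ,   1.        ]]), 'xyz': array([ 1.15320022, -0.34266936,  0.71099213]), 'attitude': array([-2.06359769, -1.22728493,  0.50076602])}
side {'camera_matrix': array([[468.53789711,   0.        , 326.79014994],
       [  0.        , 468.53789711, 198.71432168],
       [  0.        ,   0.        ,   1.        ]]), 'xyz': array([-0.037636  , -0.61486814,  0.96181306]), 'attitude': array([-2.28343511,  0.85206064, -0.35394817])}
wrist {'camera_matrix': array([[318.7540663 ,   0.        , 317.47641303],
       [  0.        , 318.7540663 , 197.85468466],
       [  0.        ,   0.        ,   1.        ]]), 'xyz': array([0.11171737, 0.66936823, 0.3734337 ]), 'attitude': array([2.31860115, 1.77266067, 0.2372015 ])}
```

View pics/scene0.png

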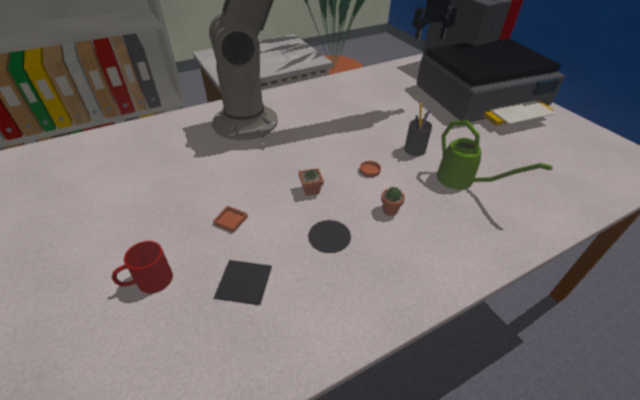

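View pics/side0.png

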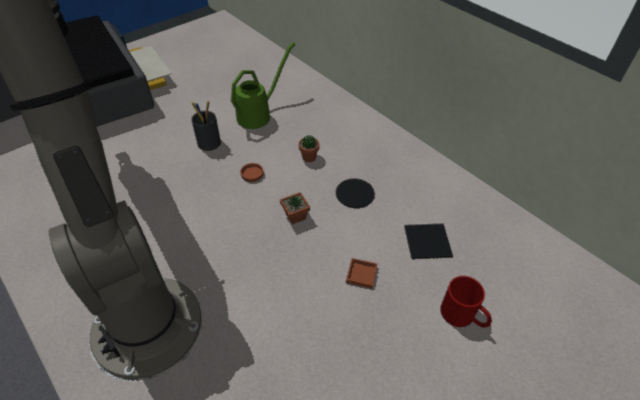

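View pics/wrist0.png

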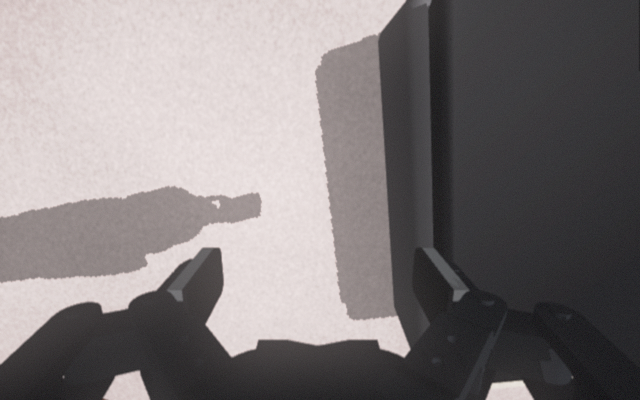

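```bash
cat > h.py <<'E'
from bench import r, imaging
import cv2, numpy as np
from scipy.spatial.transform import Rotation as R
from scipy.optimize import minimize
def cam(n):
    i=imaging.camera_info(n); return i["camera_matrix"],R.from_rotvec(i["attitude"]).as_matrix(),np.array(i["xyz"])
def proj(c,P):
    K,A,t=c; q=(np.asarray(P)-t)@A; q=q@K.T; return q[:,:2]/q[:,2:]
def ray(c,uv,z):
    K,A,t=c; uv=np.atleast_2d(uv); d=np.c_[uv,np.ones(len(uv))]@np.linalg.inv(K).T@A.T
    return t+d*((z-t[2])/d[:,2])[:,None]
def ring(d,z,sq):
    if sq:
        h=d/2; return np.array([[h,h,z],[h,-h,z],[-h,-h,z],[-h,h,z]])
    a=np.linspace(0,2*np.pi,36,endpoint=False); return np.c_[d/2*np.cos(a),d/2*np.sin(a),0*a+z]
def model(n):
    sq='square' in n
    if n.startswith('mat'): d=.106 if sq else .110; L=[(d,0),(d,.006)]
    elif n.startswith('sau'): L=[(.065,0),(.065,.016)] if sq else [(.064,0),(.067,.016)]
    else: L=[(.040,0),(.060,.040),(.060,.056)] if sq else [(.042,0),(.062,.040),(.062,.056)]
    P=[ring(d,z,sq) for d,z in L]
    if n=='pot_round':
        for z in np.linspace(.045,.082,8):
            rr=.02**2-(z-.062)**2
            if rr>0: P.append(ring(2*np.sqrt(rr),z,False))
        P.append([[0,0,.082]])
    return np.vstack(P)
def place(n,x,base=0):
    P=model(n); c,s=np.cos(x[2]),np.sin(x[2])
    return np.c_[P[:,0]*c-P[:,1]*s+x[0],P[:,0]*s+P[:,1]*c+x[1],P[:,2]+base]
S=8
def raster(hull,box):
    x0,y0,w,h=box; m=np.zeros((h*S,w*S),np.uint8)
    cv2.fillConvexPoly(m,np.round(((hull-[x0,y0]+.5)*S-.5)*16).astype(np.int32),1,shift=4)
    return m.reshape(h,S,w,S).mean((1,3))
def fit(n,obs,x0,base=0):
    """obs: list of (cam, mask); fits hull"""
    data=[]
    for c,m in obs:
        ys,xs=np.nonzero(m); b=(xs.min()-12,ys.min()-12,xs.max()-xs.min()+25,ys.max()-ys.min()+25)
        mm=np.zeros(m.shape,np.uint8)
        if n=='pot_square': mm=m.astype(np.uint8)
        else: cv2.fillConvexPoly(mm,cv2.convexHull(np.c_[xs,ys].astype(np.int32)),1)
        M=np.zeros((b[3],b[2])); 
        full=np.pad(mm,50); M=full[b[1]+50:b[1]+50+b[3],b[0]+50:b[0]+50+b[2]].astype(float)
        data.append((c,b,M))
    def cost(x):
        s=0
        for c,b,M in data:
            h=cv2.convexHull(proj(c,place(n,x,base)).astype(np.float32))[:,0]
            s+=np.abs(raster(h,b)-M).sum()/M.sum()
        return s/len(data)
    best=None
    for y in (np.radians([0,22,45,67]) if 'square' in n else [0]):
        sim=np.array([[x0[0],x0[1],y],[x0[0]+.008,x0[1],y],[x0[0],x0[1]+.008,y],[x0[0],x0[1],y+.25]])
        o=minimize(cost,sim[0],method='Nelder-Mead',options=dict(initial_simplex=sim,xatol=1e-4,fatol=1e-5,maxiter=250))
        if best is None or o.fun<best.fun: best=o
    return best.x,best.fun
def largest(m):
    k,l,s,_=cv2.connectedComponentsWithStats(m.astype(np.uint8)); return l==1+np.argmax(s[1:,4])
E
python3 - <<'E'
from h import *
names=["mat_round","mat_square","saucer_round","saucer_square","pot_round","pot_square"]
ob={n:[] for n in names}
import pickle
for c in ["scene","side"]:
    im=imaging.grab_frame(c); C=cam(c)
    for n in names:
        d=imaging.cut_out(c,n)
        print(c,n,[(round(k["conf"],2),np.round(k["position"]),int(k["region"].sum())) for k in d][:3])
        if d: ob[n].append((C,d[0]["region"]))
        if d: im[d[0]["region"]]=im[d[0]["region"]]//2+[100,0,100]
    cv2.imwrite(f"pics/{c}1.png",im)
pickle.dump(ob,open("ob.pkl","wb"))
for n in names:
    z={'m':.006,'s':.008,'p':.03}[n[0]]
    for C,m in ob[n]:
        ys,xs=np.nonzero(m); p=ray(C,[xs.mean(),ys.mean()],z)[0]
        x,f=fit(n,[(C,m)],p); print(n,np.round(x,4),round(f,3))
    x,f=fit(n,ob[n],p); print(n,'BOTH',np.round(x[:2],4),round(np.degrees(x[2])%90,1),round(f,3))
print(r.get_obs()["clock"])
E
```

```text
scene mat_round [(0.71, array([329., 239.]), 1114), (0.33, array([243., 282.]), 1828)]
scene mat_square [(0.77, array([244., 281.]), 1901)]
scene saucer_round [(0.61, array([370., 169.]), 270)]
scene saucer_square [(0.77, array([231., 217.]), 525)]
scene pot_round [(0.85, array([391., 199.]), 513)]
scene pot_square [(0.89, array([310., 181.]), 550)]
side mat_round [(0.85, array([354., 192.]), 906)]
side mat_square [(0.73, array([426., 241.]), 1429)]
side saucer_round [(0.69, array([251., 171.]), 377)]
side saucer_square [(0.74, array([362., 273.]), 702)]
side pot_round [(0.89, array([311., 147.]), 385), (0.16, array([426., 243.]), 1355)]
side pot_square [(0.58, array([296., 209.]), 589)]
mat_round [ 0.6256 -0.0088  0.0237] 0.034
mat_round [ 0.624  -0.0079  0.1031] 0.04
mat_round BOTH [ 0.6248 -0.0084] 3.5 0.042
mat_square [ 0.6529 -0.2503 -0.6405] 0.043
mat_square [ 0.6518 -0.2508 -0.6591] 0.051
mat_square BOTH [ 0.6525 -0.2505] 52.6 0.049
saucer_round [0.4509 0.2388 0.3861] 0.115
saucer_round [0.4499 0.2405 0.1428] 0.056
saucer_round BOTH [0.4502 0.2397] 3.3 0.091
saucer_square [ 0.4532 -0.2128  0.5725] 0.078
saucer_square [ 0.4515 -0.2125  0.6159] 0.052
saucer_square BOTH [ 0.4522 -0.2127] 34.1 0.073
pot_round [0.6217 0.1882 0.0227] 0.043
pot_round [0.6214 0.1873 0.2163] 0.124
pot_round BOTH [0.6218 0.188 ] 20.4 0.084
pot_square [ 0.4464  0.033  -0.2442] 0.076
pot_square [0.4449 0.0339 1.2757] 0.11
pot_square BOTH [0.4455 0.0339] 74.6 0.098
0.85
```

```bash
cat >> h.py <<'E'
def plan(pos=None,jaw=None,mod=180):
    """delta in tool axes (cm), and rotation (deg) to bring TCP to pos, jaw axis at yaw jaw(deg), tool vertical"""
    o=r.get_obs(); A=R.from_rotvec(o["orientation"]).as_matrix(); p=o["tcp_pos"]
    cur=np.degrees(np.arctan2(A[1,1],A[0,1]))
    out=dict(tcp=np.round(p,4),jaw=round(cur,2),tilt=round(np.degrees(np.arccos(-A[2,2])),2),w=round(o["grip_width"],4),q7=round(o["joints"][6],2),t=round(o["clock"],2),F=np.round(o["contact_force"],1))
    if pos is not None: out["dxyz_cm"]=np.round(A.T@(np.array(pos)-p)*100,2)
    if jaw is not None:
        d=(jaw-cur+mod/2)%mod-mod/2; tgt=np.radians(cur+d)
        y=np.array([np.cos(tgt),np.sin(tgt),0]); z=np.array([0,0,-1.]); B=np.c_[np.cross(y,z),y,z]
        out["drot"]=np.round(np.degrees(R.from_matrix(A.T@B).as_rotvec()),1)
    for k,v in out.items(): print(k,v,end=' | ')
    print()
E
python3 - <<'E'
from h import *
for c in ["scene","side"]:
    imaging.grab_frame(c); C=cam(c)
    for n,z in [("mug",0.046),("pen_pot",.06),("watering_can",.064)]:
        for k in imaging.tip_of(c,n)[:1]: print(c,n,k["conf"],np.round(ray(C,k["position"],0)[0],3))
plan([.4502,.2397,.12],0); plan([.4502,.2397,.12],90)
A=R.from_rotvec(r.get_obs()["orientation"]).as_matrix();print(np.round(A,3))
E
```

```text
scene mug 0.83 [ 0.55  -0.422  0.   ]
scene pen_pot 0.7 [0.435 0.418 0.   ]
scene watering_can 0.81 [0.6   0.451 0.   ]
side mug 0.55 [ 0.555 -0.423  0.   ]
side pen_pot 0.87 [0.421 0.435 0.   ]
tcp [0.1773 0.6513 0.2031] | jaw 74.77 | tilt 0.0 | w 0.0854 | q7 -0.08 | t 1.25 | F [ 0.3  0.3 -0.3] | dxyz_cm [-37.14 -32.55   8.31] | drot [-0.  -0.  74.8] | 
tcp [0.1773 0.6513 0.2031] | jaw 74.77 | tilt 0.0 | w 0.0854 | q7 -0.08 | t 1.25 | F [ 0.3  0.3 -0.3] | dxyz_cm [-37.14 -32.55   8.31] | drot [ -0.   -0.  -15.2] | 
[[-0.965  0.263 -0.   ]
 [ 0.263  0.965 -0.   ]
 [ 0.    -0.    -1.   ]]
```

jog_arm --rows '[{"xyz": [-3,-2.6,0],"delta_rot": [0,0,7],"fingers": 0},{"xyz": [-6,-5.2,0],"delta_rot": [0,0,14],"fingers": 0},{"xyz": [-9,-7.9,0],"delta_rot": [0,0,21],"fingers": 0},{"xyz": [-12,-10.5,0],"delta_rot": [0,0,28],"fingers": 0},{"xyz": [-15,-13.1,0],"delta_rot": [0,0,35],"fingers": 0}]' --grip_force 30

```text
clock: 1.67
tcp_pos: [0.2884, 0.4839, 0.2033]
orientation: [-1.342, -2.84, -0.001]
contact_force: [0.8, -0.0, -0.6]
grip_width: 0.0854
```

```bash
python3 -c "
from h import *
plan([.4502,.2397,.12],30)"
```

```text
tcp [0.2884 0.4839 0.2033] | jaw 39.43 | tilt 0.03 | w 0.0854 | q7 -0.39 | t 1.67 | F [ 0.8 -0.  -0.6] | dxyz_cm [-29.14  -3.02   8.32] | drot [ 0.  -0.   9.4] |
```

jog_arm --rows '[{"xyz": [-4,-0.4,0],"delta_rot": [0,0,3],"fingers": 0},{"xyz": [-8,-0.8,0],"delta_rot": [0,0,6],"fingers": 0},{"xyz": [-12,-1.2,0.5],"delta_rot": [0,0,9],"fingers": 0},{"xyz": [-16,-1.6,1],"delta_rot": [0,0,9.4],"fingers": 0},{"xyz": [-20,-2.1,2],"delta_rot": [0,0,9.4],"fingers": 0}]'

```text
clock: 2.08
tcp_pos: [0.4007, 0.315, 0.1842]
orientation: [1.57, 2.721, 0.005]
contact_force: [1.2, 1.4, 0.4]
grip_width: 0.0854
```

```bash
python3 -c "
from h import *
plan([.4502,.2397,.12],30)"
```

```text
tcp [0.4007 0.315  0.1842] | jaw 30.01 | tilt 0.19 | w 0.0854 | q7 -0.18 | t 2.08 | F [1.2 1.4 0.4] | dxyz_cm [-9.01  0.5   6.41] | drot [ 0.2 -0.1  0. ] |
```

jog_arm --rows '[{"xyz": [-3,0.2,2],"delta_rot": [0,0,0],"fingers": 0},{"xyz": [-6,0.4,4],"delta_rot": [0,0,0],"fingers": 0},{"xyz": [-8,0.5,5.5],"delta_rot": [0,0,0],"fingers": 0},{"xyz": [-9,0.5,6.4],"delta_rot": [0,0,0],"fingers": 0},{"xyz": [-9,0.5,6.4],"delta_rot": [0,0,0],"fingers": 0}]'

```text
clock: 2.5
tcp_pos: [0.4504, 0.2362, 0.1185]
orientation: [1.577, 2.717, -0.0]
contact_force: [-0.7, -0.4, 0.3]
grip_width: 0.0851
```

```bash
cat >> h.py <<'E'
def wrist(name,fn,base=0,draw=True):
    C=cam("wrist"); im=imaging.grab_frame("wrist"); d=imaging.cut_out("wrist",name)
    res=None
    if d:
        m=largest(d[0]["region"]); ys,xs=np.nonzero(m); p=ray(C,[xs.mean(),ys.mean()],base+.01)[0]
        x,f=fit(name,[(C,m)],p,base); res=x
        print(name,d[0]["conf"],np.round(x[:2],4),'yaw',round(np.degrees(x[2])%90,1),'cost',round(f,3),'bbox',xs.min(),xs.max(),ys.min(),ys.max())
        h=cv2.convexHull(proj(C,place(name,x,base)).astype(np.float32)).astype(np.int32)
        im[m]=im[m]//2+np.uint8([100,0,100]); cv2.polylines(im,[h],True,(0,255,0),1)
    else: print(name,"none")
    cv2.imwrite(f"pics/{fn}.png",im); return res
E
python3 -c "
from h import *
x=wrist('saucer_round','w1')
plan([x[0],x[1],-.001],30)
plan([.4502,.2397,-.001],30)"
```

```text
saucer_round 0.91 [0.4487 0.2409] yaw 10.0 cost 0.015 bbox 282 356 147 220
tcp [0.4501 0.24   0.1202] | jaw 29.98 | tilt 0.19 | w 0.0854 | q7 0.06 | t 2.6 | F [0.1 0.7 0.4] | dxyz_cm [ 0.12 -0.11 12.12] | drot [ 0.2 -0.1 -0. ] | 
tcp [0.4501 0.24   0.1202] | jaw 29.98 | tilt 0.19 | w 0.0854 | q7 0.06 | t 2.6 | F [0.1 0.7 0.4] | dxyz_cm [-0.06 -0.04 12.12] | drot [ 0.2 -0.1 -0. ] |
```

View pics/w1.png

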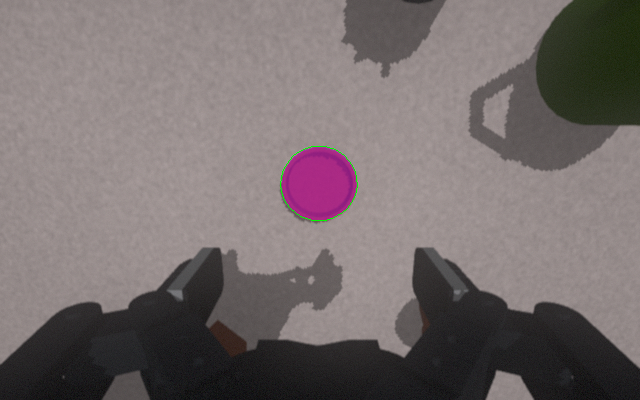

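jog_arm --rows '[{"xyz": [0.05,-0.1,3.5],"delta_rot": [0,0,0],"fingers": 0},{"xyz": [0.05,-0.1,7],"delta_rot": [0,0,0],"fingers": 0},{"xyz": [0.05,-0.1,10],"delta_rot": [0,0,0],"fingers": 0},{"xyz": [0.05,-0.1,11.6],"delta_rot": [0,0,0],"fingers": 0},{"xyz": [0.05,-0.1,12.4],"delta_rot": [0,0,0],"fingers": 0}]'

```text
clock: 3.02
tcp_pos: [0.4477, 0.2418, -0.0052]
orientation: [-1.567, -2.721, -0.003]
contact_force: [-0.5, -0.6, -0.3]
grip_width: 0.0855
```

jog_arm --rows '[{"xyz": [0,0,0],"delta_rot": [0,0,0],"fingers": 0.1},{"xyz": [0,0,0],"delta_rot": [0,0,0],"fingers": 0.25},{"xyz": [0,0,0],"delta_rot": [0,0,0],"fingers": 0.5},{"xyz": [0,0,0],"delta_rot": [0,0,0],"fingers": 1},{"xyz": [0,0,0],"delta_rot": [0,0,0],"fingers": 1}]'

```text
clock: 3.43
tcp_pos: [0.4484, 0.2425, -0.0041]
orientation: [-1.567, -2.722, -0.006]
contact_force: [0.6, -0.4, -0.7]
grip_width: 0.0287
```

```bash
python3 -c "
from h import *
plan([.6248,-.0084,.08],30)"
```

```text
tcp [ 0.4484  0.2425 -0.0041] | jaw 30.14 | tilt 0.24 | w 0.0287 | q7 0.15 | t 3.43 | F [ 0.6 -0.4 -0.7] | dxyz_cm [-30.53   2.68  -8.48] | drot [ 0.2 -0.2  0.1] |
```

```bash
python3 -c "
from h import *
cv2.imwrite('pics/w2.png',imaging.grab_frame('wrist'))
s=imaging.grab_frame('side');cv2.imwrite('pics/s2.png',cv2.resize(s[120:230,180:340],None,fx=5,fy=5,interpolation=2))
plan()"
```

```text
tcp [ 0.4481  0.2421 -0.0045] | jaw 30.13 | tilt 0.2 | w 0.0137 | q7 0.15 | t 3.53 | F [ 0.3  0.4 -0.2] |
```

View pics/w2.png

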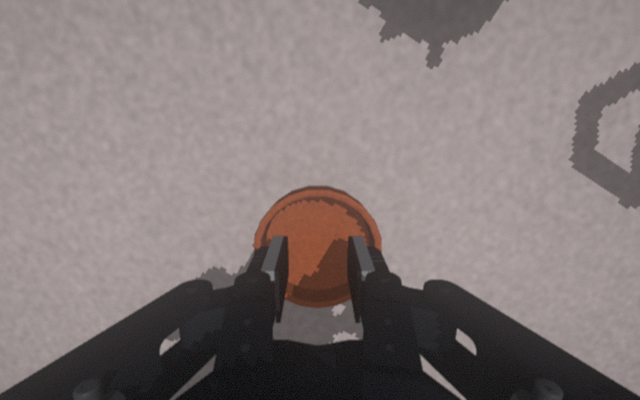

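View pics/s2.png

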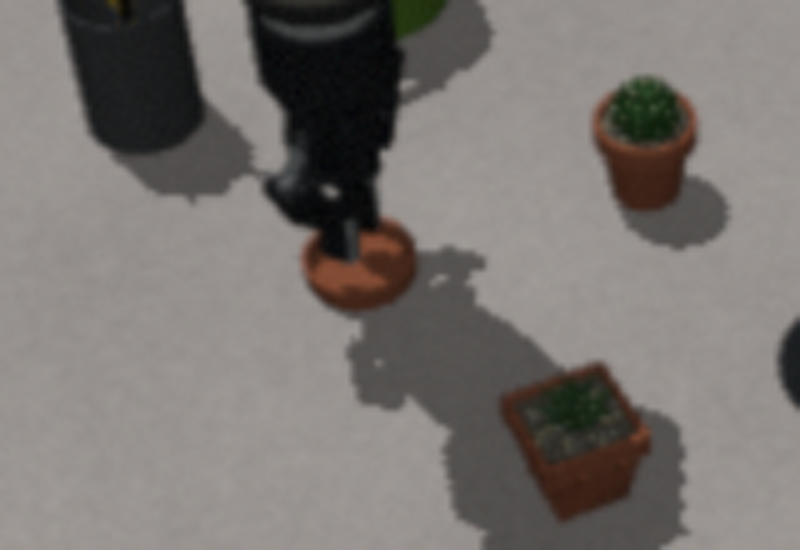

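jog_arm --rows '[{"xyz": [0,0,-1],"delta_rot": [0,0,0],"fingers": 0.85},{"xyz": [0,0,-3],"delta_rot": [0,0,0],"fingers": 0.85},{"xyz": [0,0,-5],"delta_rot": [0,0,0],"fingers": 0.85},{"xyz": [0,0,-6],"delta_rot": [0,0,0],"fingers": 0.3},{"xyz": [0,0,-6],"delta_rot": [0,0,0],"fingers": 0.3}]'

```text
clock: 3.95
tcp_pos: [0.4497, 0.2429, 0.0581]
orientation: [1.568, 2.722, 0.012]
contact_force: [0.2, 0.6, -0.0]
grip_width: 0.0362
```

```bash
python3 -c "
from h import *
wrist('saucer_round','w3')
s=imaging.grab_frame('side');cv2.imwrite('pics/s3.png',cv2.resize(s[120:230,180:340],None,fx=5,fy=5,interpolation=2))
plan()
print(cam('wrist'))
C=cam('side')
o=r.get_obs();A=R.from_rotvec(o['orientation']).as_matrix()
for z in [0,.02,.04,.073]: 
  p=o['tcp_pos']-A[:,2]*z; print(z,(proj(C,[p,p+A[:,1]*.03,p-A[:,1]*.03])-[180,120])*5)
"
```

```text
saucer_round 0.97 [0.4488 0.2407] yaw 5.1 cost 0.025 bbox 268 361 166 256
tcp [0.4477 0.2419 0.0552] | jaw 30.14 | tilt 0.19 | w 0.0582 | q7 0.11 | t 4.1 | F [ 0.5 -0.2  0.4] | 
(array([[318.7540663 ,   0.        , 317.47641303],
       [  0.        , 318.7540663 , 197.85468466],
       [  0.        ,   0.        ,   1.        ]]), array([[ 8.64644275e-01,  4.84706818e-01,  1.32096850e-01],
       [ 5.02384500e-01, -8.34377365e-01, -2.26769106e-01],
       [ 3.02089962e-04,  2.62438019e-01, -9.64948804e-01]]), array([0.41330745, 0.3002088 , 0.22640969]))
0 [[342.6792437  198.55665706]
 [365.00146096 164.48516659]
 [319.69655278 233.63626073]]
0.02 [[338.99297169 172.24581286]
 [361.62011849 138.17296739]
 [315.68856423 207.33850401]]
0.04 [[335.22148128 145.32672049]
 [358.1617557  111.2614281 ]
 [311.58651698 180.4235966 ]]
0.073 [[328.80420017  99.52324124]
 [352.27993758  65.49156848]
 [304.60352217 134.60582628]]
```

View pics/w3.png

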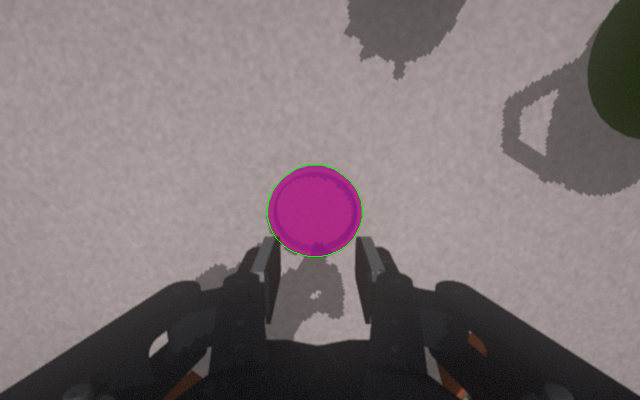

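View pics/s3.png

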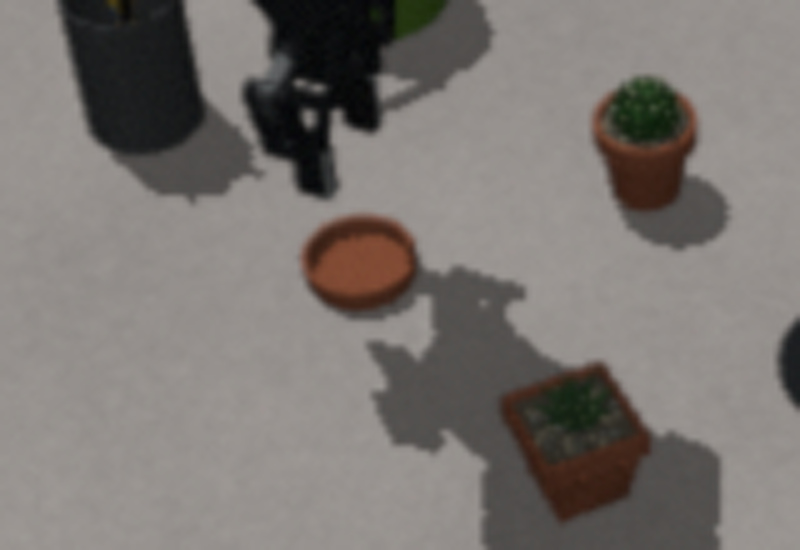

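```bash
python3 -c "
from h import *
C=cam('wrist'); o=r.get_obs();A=R.from_rotvec(o['orientation']).as_matrix();w=o['grip_width'];print(w,A.T@(C[2]-o['tcp_pos']),o['clock'])
cv2.imwrite('pics/w4.png',imaging.grab_frame('wrist'))
print(r.get_obs()['grip_width'])
for h in [0,.01,.02,.03,.04,.05]:
  print(h,*[np.round(proj(C,[o['tcp_pos']+A@[sx*.011,s*w/2,-h]])[0]) for s in (1,-1) for sx in (1,-1)])
"
```

```text
0.058237943297478466 [ 6.81759314e-02 -1.06072127e-04 -1.71072125e-01] 4.1
0.059629526865783364
0 [370. 215.] [368. 251.] [267. 215.] [268. 251.]
0.01 [373. 221.] [371. 259.] [264. 221.] [265. 259.]
0.02 [376. 228.] [374. 267.] [260. 228.] [262. 267.]
0.03 [380. 235.] [377. 277.] [257. 235.] [259. 277.]
0.04 [384. 244.] [381. 288.] [253. 244.] [255. 288.]
0.05 [389. 254.] [385. 300.] [248. 253.] [251. 300.]
```

View pics/w4.png

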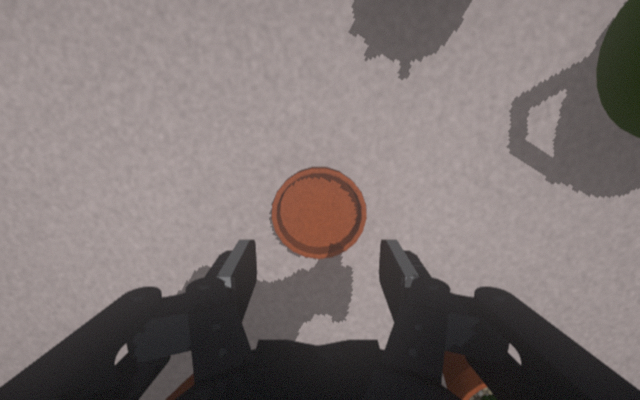

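jog_arm --rows '[{"xyz": [-0.1,0,0],"delta_rot": [0,0,0],"fingers": 0},{"xyz": [-0.1,0,0],"delta_rot": [0,0,0],"fingers": 0},{"xyz": [-0.1,0,2],"delta_rot": [0,0,0],"fingers": 0},{"xyz": [-0.1,0,4.5],"delta_rot": [0,0,0],"fingers": 0},{"xyz": [-0.1,0,6.5],"delta_rot": [0,0,0],"fingers": 0}]'

```text
clock: 4.57
tcp_pos: [0.4476, 0.2408, -0.0116]
orientation: [-1.566, -2.721, -0.003]
contact_force: [-0.8, 0.3, -0.7]
grip_width: 0.0854
```

jog_arm --rows '[{"xyz": [0,0,0.2],"delta_rot": [0,0,0],"fingers": 0},{"xyz": [0,0,0.4],"delta_rot": [0,0,0],"fingers": 0},{"xyz": [0,0,0.6],"delta_rot": [0,0,0],"fingers": 0},{"xyz": [0,0,0.8],"delta_rot": [0,0,0],"fingers": 0},{"xyz": [0,0,0.8],"delta_rot": [0,0,0],"fingers": 0}]'

```text
clock: 4.98
tcp_pos: [0.4481, 0.2412, -0.0191]
orientation: [-1.567, -2.721, -0.004]
contact_force: [0.6, -0.5, -0.1]
grip_width: 0.0856
```

```bash
python3 -c "
from h import *
plan([.4488,.2407,-.02],30)
cv2.imwrite('pics/w5.png',imaging.grab_frame('wrist'))
s=imaging.grab_frame('side');cv2.imwrite('pics/s5.png',cv2.resize(s[120:230,180:340],None,fx=5,fy=5,interpolation=2))
C=cam('wrist'); o=r.get_obs();A=R.from_rotvec(o['orientation']).as_matrix();w=o['grip_width']
for h in [0.01,.02,.03,.04,.05]:
  print(h,*[np.round(proj(C,[o['tcp_pos']+A@[sx*.011,s*w/2,-h]])[0]) for s in (1,-1) for sx in (1,-1)])
"
```

```text
tcp [ 0.4481  0.2412 -0.0191] | jaw 30.14 | tilt 0.18 | w 0.0856 | q7 0.17 | t 4.98 | F [ 0.6 -0.5 -0.1] | dxyz_cm [-0.07  0.04  0.09] | drot [ 0.1 -0.2  0.1] | 
0.01 [398. 221.] [395. 259.] [238. 221.] [241. 259.]
0.02 [403. 228.] [400. 267.] [234. 228.] [236. 267.]
0.03 [408. 235.] [405. 277.] [228. 235.] [231. 277.]
0.04 [414. 244.] [410. 288.] [222. 244.] [226. 288.]
0.05 [421. 254.] [417. 300.] [215. 253.] [219. 300.]
```

View pics/w5.png

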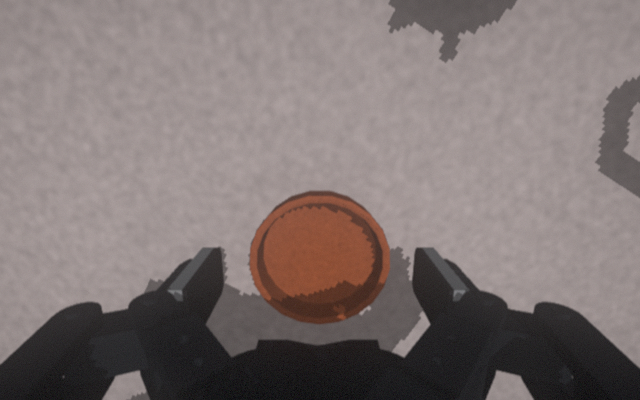

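View pics/s5.png

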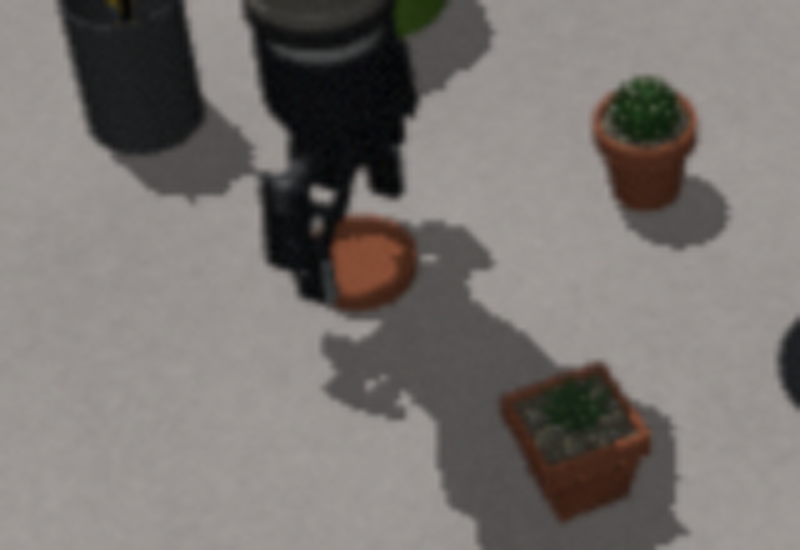

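jog_arm --rows '[{"xyz": [0,0,0.4],"delta_rot": [0,0,0],"fingers": 0},{"xyz": [0,0,0.8],"delta_rot": [0,0,0],"fingers": 0},{"xyz": [0,0,1.2],"delta_rot": [0,0,0],"fingers": 0},{"xyz": [0,0,1.2],"delta_rot": [0,0,0],"fingers": 0.1},{"xyz": [0,0,1.2],"delta_rot": [0,0,0],"fingers": 0.2}]'

```text
clock: 5.5
tcp_pos: [0.4479, 0.2411, -0.0313]
orientation: [-1.567, -2.721, -0.004]
contact_force: [-0.2, 1.0, -0.3]
grip_width: 0.0688
```

jog_arm --rows '[{"xyz": [0,0,0],"delta_rot": [0,0,0],"fingers": 0.25},{"xyz": [0,0,0],"delta_rot": [0,0,0],"fingers": 0.3},{"xyz": [0,0,0],"delta_rot": [0,0,0],"fingers": 0.35},{"xyz": [0,0,0],"delta_rot": [0,0,0],"fingers": 0.35},{"xyz": [0,0,0],"delta_rot": [0,0,0],"fingers": 0.35}]'

```text
clock: 5.92
tcp_pos: [0.448, 0.2412, -0.0306]
orientation: [-1.567, -2.721, -0.004]
contact_force: [-2.2, -1.6, 9.4]
grip_width: 0.0659
```

```bash
python3 -c "
from h import *
plan([.6248,-.0084,-.02],30)
cv2.imwrite('pics/w6.png',imaging.grab_frame('wrist'))"
```

```text
tcp [ 0.448   0.2412 -0.0306] | jaw 30.14 | tilt 0.19 | w 0.0659 | q7 0.17 | t 5.92 | F [-2.2 -1.6  9.4] | dxyz_cm [-30.46   2.76  -1.14] | drot [ 0.1 -0.2  0.1] |
```

View pics/w6.png

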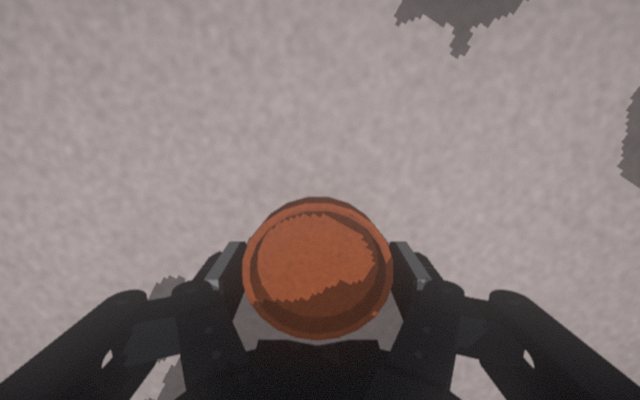

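jog_arm --rows '[{"xyz": [0,0,0],"delta_rot": [0,0,0],"fingers": 0.6},{"xyz": [0,0,-0.3],"delta_rot": [0,0,0],"fingers": 0.6},{"xyz": [0,0,-1.5],"delta_rot": [0,0,0],"fingers": 0.6},{"xyz": [0,0,-3.5],"delta_rot": [0,0,0],"fingers": 0.6},{"xyz": [0,0,-6],"delta_rot": [0,0,0],"fingers": 0.6}]'

```text
clock: 6.38
tcp_pos: [0.4471, 0.2402, 0.0297]
orientation: [-1.566, -2.72, -0.0]
contact_force: [0.2, 1.4, -1.4]
grip_width: 0.0657
```

```bash
python3 -c "
from h import *
plan([.6248,-.0084,.03],30)
cv2.imwrite('pics/w7.png',imaging.grab_frame('wrist'))"
```

```text
tcp [0.4471 0.2402 0.0297] | jaw 30.13 | tilt 0.16 | w 0.0657 | q7 0.13 | t 6.38 | F [ 0.2  1.4 -1.4] | dxyz_cm [-30.42   2.89  -0.11] | drot [-0.1 -0.1  0.1] |
```

View pics/w7.png

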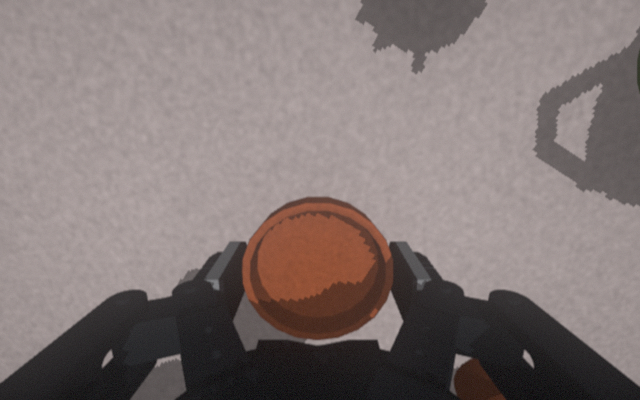

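jog_arm --rows '[{"xyz": [-2,0.2,-2],"delta_rot": [0,0,0],"fingers": 0.6},{"xyz": [-5,0.5,-4],"delta_rot": [0,0,0],"fingers": 0.6},{"xyz": [-9,0.9,-4],"delta_rot": [0,0,0],"fingers": 0.6},{"xyz": [-13,1.3,-4],"delta_rot": [0,0,0],"fingers": 0.6},{"xyz": [-17,1.6,-4],"delta_rot": [0,0,0],"fingers": 0.6}]'

```text
clock: 6.85
tcp_pos: [0.5503, 0.1015, 0.0754]
orientation: [1.567, 2.722, 0.014]
contact_force: [0.4, 0.8, -0.1]
grip_width: 0.0658
```

```bash
python3 -c "
from h import *
plan([.6248,-.0084,.03],30)"
```

```text
tcp [0.5503 0.1015 0.0754] | jaw 30.15 | tilt 0.51 | w 0.0658 | q7 0.44 | t 6.85 | F [ 0.4  0.8 -0.1] | dxyz_cm [-13.26   0.88   4.51] | drot [ 0.5 -0.2  0.2] |
```

jog_arm --rows '[{"xyz": [-4,0.3,0.5],"delta_rot": [0,0,0],"fingers": 0.6},{"xyz": [-8,0.5,1],"delta_rot": [0,0,0],"fingers": 0.6},{"xyz": [-11,0.7,2],"delta_rot": [0.3,0,0],"fingers": 0.6},{"xyz": [-13,0.9,3],"delta_rot": [0.5,0,0],"fingers": 0.6},{"xyz": [-13.3,0.9,4],"delta_rot": [0.5,0,0],"fingers": 0.6}]'

```text
clock: 7.27
tcp_pos: [0.6277, -0.0143, 0.0358]
orientation: [1.575, 2.717, 0.0]
contact_force: [-0.1, 0.6, -1.0]
grip_width: 0.0654
```

```bash
python3 -c "
from h import *
wrist('mat_round','w8')
wrist('saucer_round','w8b',.045)
plan([.6248,-.0084,-.0235],30)"
```

```text
mat_round none
saucer_round 0.83 [ 0.6275 -0.0151] yaw 10.7 cost 0.224 bbox 242 393 196 339
tcp [ 0.6243 -0.0072  0.0351] | jaw 30.23 | tilt 0.28 | w 0.0656 | q7 0.67 | t 7.47 | F [ 0.4  0.2 -0.4] | dxyz_cm [-0.16 -0.01  5.86] | drot [-0.1 -0.3  0.2] |
```

View pics/w8.png

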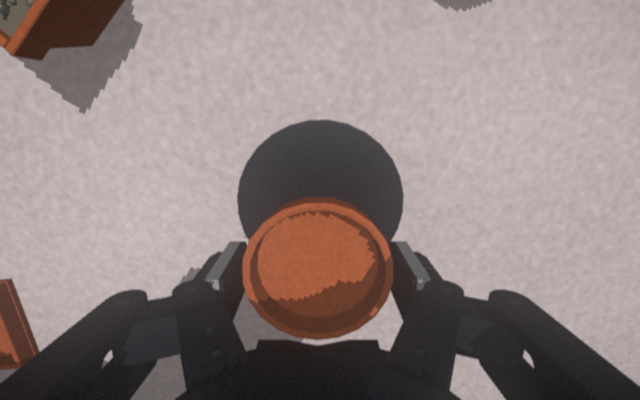

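jog_arm --rows '[{"xyz": [-0.1,0,2],"delta_rot": [0,-0.2,0],"fingers": 0.6},{"xyz": [-0.1,0,4],"delta_rot": [0,-0.2,0],"fingers": 0.6},{"xyz": [-0.1,0,5.2],"delta_rot": [0,-0.2,0],"fingers": 0.6},{"xyz": [-0.1,0,5.5],"delta_rot": [0,-0.2,0],"fingers": 0.6},{"xyz": [-0.1,0,5.7],"delta_rot": [0,-0.2,0],"fingers": 0.6}]'

```text
clock: 7.88
tcp_pos: [0.6241, -0.0068, -0.022]
orientation: [-1.562, -2.723, 0.001]
contact_force: [0.3, -0.2, 0.2]
grip_width: 0.0657
```

```bash
python3 -c "
from h import *
plan([.6248,-.0084,-.0235],30)"
```

```text
tcp [ 0.6241 -0.0068 -0.022 ] | jaw 30.31 | tilt 0.16 | w 0.0657 | q7 0.69 | t 7.88 | F [ 0.3 -0.2  0.2] | dxyz_cm [-0.18 -0.02  0.15] | drot [-0.1 -0.1  0.3] |
```

Lower until contact shows.

jog_arm --rows '[{"xyz": [-0.15,0,0.1],"delta_rot": [0,0,0],"fingers": 0.6},{"xyz": [-0.15,0,0.15],"delta_rot": [0,0,0],"fingers": 0.6},{"xyz": [-0.15,0,0.2],"delta_rot": [0,0,0],"fingers": 0.6},{"xyz": [-0.15,0,0.25],"delta_rot": [0,0,0],"fingers": 0.6},{"xyz": [-0.15,0,0.25],"delta_rot": [0,0,0],"fingers": 0.6}]'

```text
clock: 8.3
tcp_pos: [0.6251, -0.008, -0.0241]
orientation: [-1.563, -2.723, 0.0]
contact_force: [-0.7, -0.1, -0.7]
grip_width: 0.0658
```

jog_arm --rows '[{"xyz": [0,0,0.1],"delta_rot": [0,0,0],"fingers": 0.6},{"xyz": [0,0,0.15],"delta_rot": [0,0,0],"fingers": 0.6},{"xyz": [0,0,0.15],"delta_rot": [0,0,0],"fingers": 0.6},{"xyz": [0,0,0.2],"delta_rot": [0,0,0],"fingers": 0.6},{"xyz": [0,0,0.2],"delta_rot": [0,0,0],"fingers": 0.6}]'

```text
clock: 8.72
tcp_pos: [0.6252, -0.0081, -0.0245]
orientation: [-1.563, -2.722, -0.001]
contact_force: [-4.9, -0.2, 13.2]
grip_width: 0.0653
```

jog_arm --rows '[{"xyz": [0,0,0],"delta_rot": [0,0,0],"fingers": 0.2},{"xyz": [0,0,0],"delta_rot": [0,0,0],"fingers": 0},{"xyz": [0,0,0],"delta_rot": [0,0,0],"fingers": 0},{"xyz": [0,0,-1.5],"delta_rot": [0,0,0],"fingers": 0},{"xyz": [0,0,-4.5],"delta_rot": [0,0,0],"fingers": 0}]'

```text
clock: 9.13
tcp_pos: [0.6222, -0.008, 0.0174]
orientation: [-1.56, -2.718, 0.005]
contact_force: [0.3, -0.2, 0.5]
grip_width: 0.0853
```

jog_arm --rows '[{"xyz": [0,0,-3],"delta_rot": [0,0,0],"fingers": 0},{"xyz": [0,0,-6],"delta_rot": [0,0,0],"fingers": 0},{"xyz": [0,0,-8.5],"delta_rot": [0,0,0],"fingers": 0},{"xyz": [0,0,-9],"delta_rot": [0,0,0],"fingers": 0},{"xyz": [0,0,-9],"delta_rot": [0,0,0],"fingers": 0}]'

```text
clock: 9.55
tcp_pos: [0.6245, -0.0081, 0.1094]
orientation: [-1.561, -2.721, 0.002]
contact_force: [0.0, -0.1, -1.2]
grip_width: 0.0854
```

```bash
python3 -c "
from h import *
wrist('saucer_round','w9',.006)
wrist('mat_round','w9b')
plan([.4522,-.2127,.08],34.1,90)"
```

```text
saucer_round none
mat_round 0.97 [ 0.6245 -0.0063] yaw 17.4 cost 0.012 bbox 260 384 128 248
tcp [ 0.6218 -0.008   0.1057] | jaw 30.31 | tilt 0.67 | w 0.0854 | q7 0.64 | t 9.75 | F [-0.4 -0.2  0.3] | dxyz_cm [ -9.13 -24.94   2.75] | drot [-0.5 -0.4 -3.8] |
```

View pics/w9.png

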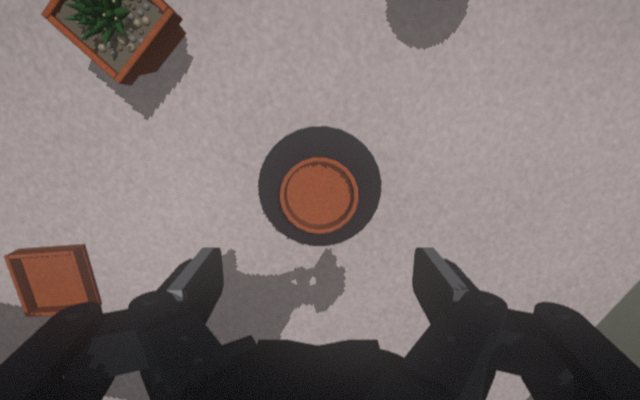

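```bash
cat >> h.py <<'E'
def clay(im,near,lo=60):
    """orange mask component nearest pixel"""
    h=cv2.cvtColor(im,cv2.COLOR_BGR2HSV); m=((h[...,0]<20)|(h[...,0]>172))&(h[...,1]>95)&(h[...,2]>35)
    m=cv2.morphologyEx(m.astype(np.uint8),cv2.MORPH_OPEN,np.ones((3,3)))
    k,l,s,c=cv2.connectedComponentsWithStats(m); i=1+np.argmin(np.where(s[1:,4]>lo,np.hypot(*(c[1:]-near).T),1e9)); return l==i
def wclay(name,fn,near,base):
    C=cam("wrist"); im=imaging.grab_frame("wrist"); m=clay(im,near); ys,xs=np.nonzero(m)
    x,f=fit(name,[(C,m)],ray(C,[xs.mean(),ys.mean()],base+.008)[0],base)
    print(name,np.round(x[:2],4),'yaw',round(np.degrees(x[2])%90,1),'cost',round(f,3),'bbox',xs.min(),xs.max(),ys.min(),ys.max())
    h=cv2.convexHull(proj(C,place(name,x,base)).astype(np.float32)).astype(np.int32); cv2.polylines(im,[h],True,(0,255,0),1); cv2.imwrite(f"pics/{fn}.png",im); return x
E
python3 -c "
from h import *
wclay('saucer_round','w10',(319,195),.006)
plan()
"
```

```text
saucer_round [ 0.6255 -0.0091] yaw 5.0 cost 0.015 bbox 283 362 160 237
tcp [ 0.6218 -0.008   0.1057] | jaw 30.31 | tilt 0.68 | w 0.0854 | q7 0.64 | t 9.8 | F [-0.   1.6 -0.2] |
```

jog_arm --rows '[{"xyz": [-1.3,-3.7,0],"delta_rot": [-0.5,-0.4,-2],"fingers": 0},{"xyz": [-2.6,-7.4,0],"delta_rot": [-0.5,-0.4,-3.8],"fingers": 0},{"xyz": [-4,-11.1,0],"delta_rot": [-0.5,-0.4,-3.8],"fingers": 0},{"xyz": [-5.4,-14.8,0],"delta_rot": [-0.5,-0.4,-3.8],"fingers": 0},{"xyz": [-6.7,-18.5,0],"delta_rot": [-0.5,-0.4,-3.8],"fingers": 0}]'

```text
clock: 10.22
tcp_pos: [0.4939, -0.1604, 0.1061]
orientation: [-1.471, -2.774, 0.003]
contact_force: [0.7, -1.3, 0.6]
grip_width: 0.0856
```

```bash
python3 -c "
from h import *
plan([.4522,-.2127,.08],34.1,90)"
```

```text
tcp [ 0.4939 -0.1604  0.1061] | jaw 34.11 | tilt 0.14 | w 0.0856 | q7 0.97 | t 10.22 | F [ 0.7 -1.3  0.6] | dxyz_cm [-1.99 -6.38  2.62] | drot [-0.1 -0.   0. ] |
```

jog_arm --rows '[{"xyz": [-1.1,-3.6,0.5],"delta_rot": [0,0,0],"fingers": 0},{"xyz": [-1.8,-5.8,1.5],"delta_rot": [0,0,0],"fingers": 0},{"xyz": [-2,-6.4,2.4],"delta_rot": [0,0,0],"fingers": 0},{"xyz": [-2,-6.4,2.6],"delta_rot": [0,0,0],"fingers": 0},{"xyz": [-2,-6.4,2.6],"delta_rot": [0,0,0],"fingers": 0}]'

```text
clock: 10.63
tcp_pos: [0.4519, -0.212, 0.0791]
orientation: [-1.47, -2.772, 0.003]
contact_force: [-0.4, 0.1, -0.1]
grip_width: 0.0859
```

```bash
python3 -c "
from h import *
x=wrist('saucer_square','w11')
y=wclay('saucer_square','w11b',(320,200),0)
plan([y[0],y[1],-.030],np.degrees(y[2]),90)
plan([.4522,-.2127,-.030],34.1,90)"
```

```text
saucer_square 0.95 [ 0.4511 -0.2116] yaw 34.3 cost 0.028 bbox 274 361 156 242
saucer_square [ 0.4519 -0.2126] yaw 34.4 cost 0.034 bbox 273 358 158 240
tcp [ 0.4535 -0.2115  0.0803] | jaw 34.28 | tilt 0.11 | w 0.0855 | q7 1.12 | t 10.78 | F [ 1.1 -0.4  0.3] | dxyz_cm [-1.000e-02 -1.800e-01  1.103e+01] | drot [-0.1 -0.  -0.1] | 
tcp [ 0.4535 -0.2115  0.0803] | jaw 34.28 | tilt 0.11 | w 0.0855 | q7 1.12 | t 10.78 | F [ 1.1 -0.4  0.3] | dxyz_cm [-0.04 -0.16 11.03] | drot [-0.1 -0.   0.2] |
```

View pics/w11b.png

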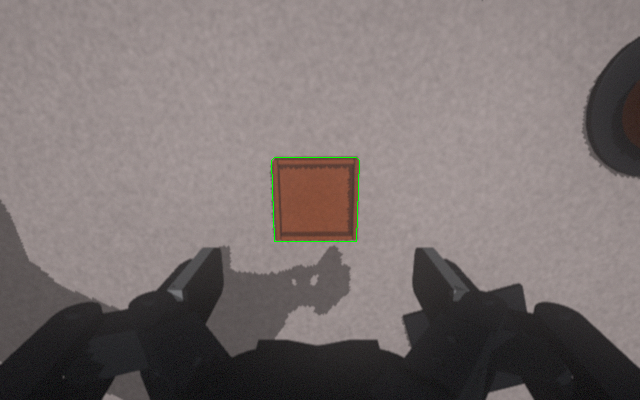

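jog_arm --rows '[{"xyz": [0,-0.15,4],"delta_rot": [0,0,0],"fingers": 0},{"xyz": [0,-0.15,7.5],"delta_rot": [0,0,0],"fingers": 0},{"xyz": [0,-0.15,9.8],"delta_rot": [0,0,0],"fingers": 0},{"xyz": [0,-0.15,10.7],"delta_rot": [0,0,0],"fingers": 0},{"xyz": [0,-0.15,10.9],"delta_rot": [0,0,0],"fingers": 0.1}]'

```text
clock: 11.2
tcp_pos: [0.4518, -0.2111, -0.0301]
orientation: [-1.464, -2.775, 0.002]
contact_force: [0.7, -0.3, -0.5]
grip_width: 0.0774
```

jog_arm --rows '[{"xyz": [0,0,0],"delta_rot": [0,0,0],"fingers": 0.2},{"xyz": [0,0,0],"delta_rot": [0,0,0],"fingers": 0.3},{"xyz": [0,0,0],"delta_rot": [0,0,0],"fingers": 0.4},{"xyz": [0,0,0],"delta_rot": [0,0,0],"fingers": 0.6},{"xyz": [0,0,0],"delta_rot": [0,0,0],"fingers": 0.6}]'

```text
clock: 11.62
tcp_pos: [0.4526, -0.2113, -0.0292]
orientation: [-1.464, -2.777, 0.002]
contact_force: [-0.3, 1.0, 3.5]
grip_width: 0.0638
```

```bash
python3 -c "
from h import *
plan([.6525,-.2505,.05],52.6,90)"
```

```text
tcp [ 0.4526 -0.2113 -0.0292] | jaw 34.39 | tilt 0.16 | w 0.0638 | q7 1.22 | t 11.62 | F [-0.3  1.   3.5] | dxyz_cm [-14.52  14.27  -7.98] | drot [ -0.1  -0.1 -18.2] |
```

jog_arm --rows '[{"xyz": [0,0,-0.4],"delta_rot": [0,0,0],"fingers": 0.6},{"xyz": [0,0,-2],"delta_rot": [0,0,0],"fingers": 0.6},{"xyz": [-1,1,-4.5],"delta_rot": [0,0,-3],"fingers": 0.6},{"xyz": [-3,3,-7],"delta_rot": [0,0,-6],"fingers": 0.6},{"xyz": [-5.5,5.4,-8],"delta_rot": [0,0,-10],"fingers": 0.6}]'

```text
clock: 12.03
tcp_pos: [0.5287, -0.227, 0.0541]
orientation: [-1.216, -2.896, 0.001]
contact_force: [1.2, 0.8, -1.7]
grip_width: 0.0641
```

```bash
python3 -c "
from h import *
plan([.6525,-.2505,.05],52.6,90)"
```

```text
tcp [ 0.5287 -0.227   0.0541] | jaw 44.44 | tilt 0.06 | w 0.0641 | q7 1.28 | t 12.03 | F [ 1.2  0.8 -1.7] | dxyz_cm [-10.35   7.19   0.4 ] | drot [-0.1 -0.  -8.2] |
```

jog_arm --rows '[{"xyz": [-3.3,2.3,0.4],"delta_rot": [0,0,-4],"fingers": 0.6},{"xyz": [-6.6,4.6,0.4],"delta_rot": [0,0,-8.2],"fingers": 0.6},{"xyz": [-9.2,6.4,0.4],"delta_rot": [0,0,-8.2],"fingers": 0.6},{"xyz": [-10.3,7.2,0.4],"delta_rot": [0,0,-8.2],"fingers": 0.6},{"xyz": [-10.3,7.2,0.4],"delta_rot": [0,0,-8.2],"fingers": 0.6}]'

```text
clock: 12.45
tcp_pos: [0.6558, -0.2499, 0.0504]
orientation: [1.003, 2.975, -0.001]
contact_force: [-0.5, 0.3, -0.6]
grip_width: 0.0643
```

```bash
python3 -c "
from h import *
wrist('mat_square','w12')
cv2.imwrite('pics/w12.png',imaging.grab_frame('wrist'))
plan([.6525,-.2505,-.022],52.6,90)"
```

```text
mat_square 0.89 [ 0.6023 -0.2139] yaw 55.8 cost 0.216 bbox 235 394 128 198
tcp [ 0.6507 -0.2502  0.0498] | jaw 52.61 | tilt 0.16 | w 0.0641 | q7 1.37 | t 12.6 | F [ 0.6  0.4 -0.8] | dxyz_cm [-0.18  0.1   7.18] | drot [-0.1 -0.1  0. ] |
```

View pics/w12.png

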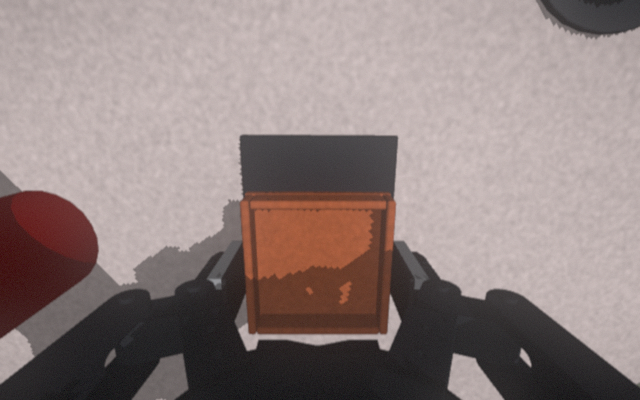

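jog_arm --rows '[{"xyz": [-0.1,0.1,3],"delta_rot": [0,0,0],"fingers": 0.6},{"xyz": [-0.1,0.1,5.5],"delta_rot": [0,0,0],"fingers": 0.6},{"xyz": [-0.1,0.1,6.7],"delta_rot": [0,0,0],"fingers": 0.6},{"xyz": [-0.1,0.1,7.0],"delta_rot": [0,0,0],"fingers": 0.6},{"xyz": [-0.1,0.1,7.2],"delta_rot": [0,0,0],"fingers": 0.6}]'

```text
clock: 13.02
tcp_pos: [0.6508, -0.25, -0.0223]
orientation: [-1.007, -2.972, 0.002]
contact_force: [-0.4, 0.1, 0.7]
grip_width: 0.0643
```

jog_arm --rows '[{"xyz": [0,0,0.05],"delta_rot": [0,0,0],"fingers": 0.6},{"xyz": [0,0,0.1],"delta_rot": [0,0,0],"fingers": 0.6},{"xyz": [0,0,0.15],"delta_rot": [0,0,0],"fingers": 0.6},{"xyz": [0,0,0.2],"delta_rot": [0,0,0],"fingers": 0.6},{"xyz": [0,0,0.2],"delta_rot": [0,0,0],"fingers": 0.6}]'

```text
clock: 13.43
tcp_pos: [0.6516, -0.2504, -0.0231]
orientation: [-1.007, -2.973, 0.002]
contact_force: [-1.4, 1.2, 3.9]
grip_width: 0.0642
```

jog_arm --rows '[{"xyz": [0,0,0.05],"delta_rot": [0,0,0],"fingers": 0.6},{"xyz": [0,0,0.05],"delta_rot": [0,0,0],"fingers": 0.2},{"xyz": [0,0,0.05],"delta_rot": [0,0,0],"fingers": 0},{"xyz": [0,0,0.05],"delta_rot": [0,0,0],"fingers": 0},{"xyz": [0,0,-1.5],"delta_rot": [0,0,0],"fingers": 0}]'

```text
clock: 13.85
tcp_pos: [0.6492, -0.2493, -0.0108]
orientation: [-1.005, -2.968, 0.002]
contact_force: [-1.5, 0.6, -0.2]
grip_width: 0.0854
```

jog_arm --rows '[{"xyz": [0,0,-4],"delta_rot": [0,0,0],"fingers": 0},{"xyz": [0,0,-8],"delta_rot": [0,0,0],"fingers": 0},{"xyz": [0,0,-11],"delta_rot": [0,0,0],"fingers": 0},{"xyz": [0,0,-12],"delta_rot": [0,0,0],"fingers": 0},{"xyz": [0,0,-12],"delta_rot": [0,0,0],"fingers": 0}]'

```text
clock: 14.27
tcp_pos: [0.6527, -0.2506, 0.1143]
orientation: [-1.008, -2.975, 0.002]
contact_force: [-0.1, -1.7, 0.1]
grip_width: 0.0854
```

```bash
python3 -c "
from h import *
wrist('mat_square','w13')
wclay('saucer_square','w13b',(320,195),.006)
plan([.4455,.0339,.12],74.6,90)"
```

```text
mat_square 0.85 [ 0.6515 -0.2496] yaw 52.6 cost 0.01 bbox 257 379 127 241
saucer_square [ 0.652  -0.2505] yaw 52.7 cost 0.015 bbox 279 357 157 234
tcp [ 0.6492 -0.2489  0.1081] | jaw 52.6 | tilt 0.58 | w 0.0856 | q7 1.35 | t 14.42 | F [-0.1  0.  -0.6] | dxyz_cm [33.36 10.09 -0.93] | drot [ -0.2  -0.6 -22. ] |
```

View pics/w13b.png

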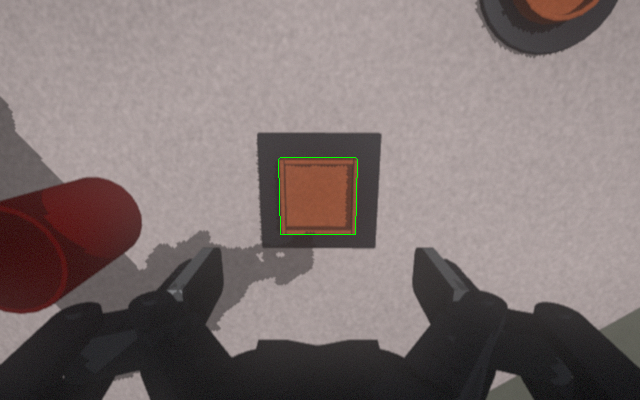

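jog_arm --rows '[{"xyz": [3.8,1.1,-0.5],"delta_rot": [0,-0.6,-5],"fingers": 0},{"xyz": [7.7,2.3,-0.9],"delta_rot": [0,-0.6,-10],"fingers": 0},{"xyz": [11.6,3.5,-0.9],"delta_rot": [0,-0.6,-15],"fingers": 0},{"xyz": [15.5,4.7,-0.9],"delta_rot": [0,-0.6,-20],"fingers": 0},{"xyz": [19.4,5.9,-0.9],"delta_rot": [0,-0.6,-22],"fingers": 0}]'

```text
clock: 14.83
tcp_pos: [0.5282, -0.0826, 0.1168]
orientation: [-0.413, -3.111, 0.005]
contact_force: [-0.4, 0.6, -0.1]
grip_width: 0.0856
```

```bash
python3 -c "
from h import *
plan([.4455,.0339,.12],74.6,90)"
```

```text
tcp [ 0.5282 -0.0826  0.1168] | jaw 74.87 | tilt 0.27 | w 0.0856 | q7 1.42 | t 14.83 | F [-0.4  0.6 -0.1] | dxyz_cm [11.02  9.09 -0.31] | drot [-0.2 -0.2  0.3] |
```

jog_arm --rows '[{"xyz": [3,2.5,0],"delta_rot": [-0.2,-0.2,0],"fingers": 0},{"xyz": [6,5,0],"delta_rot": [-0.2,-0.2,0],"fingers": 0},{"xyz": [9,7.5,0],"delta_rot": [-0.2,-0.2,0],"fingers": 0},{"xyz": [11,9.1,0],"delta_rot": [-0.2,-0.2,0],"fingers": 0},{"xyz": [11,9.1,0],"delta_rot": [-0.2,-0.2,0],"fingers": 0}]'

```text
clock: 15.25
tcp_pos: [0.4408, 0.0381, 0.1151]
orientation: [-0.402, -3.11, 0.0]
contact_force: [0.5, -0.8, -0.5]
grip_width: 0.0852
```

```bash
python3 -c "
from h import *
x=wrist('pot_square','w14')
plan([x[0],x[1],.005],np.degrees(x[2]),90)
plan([.4455,.0339,.005],74.6,90)"
```

```text
pot_square 0.79 [0.4438 0.0346] yaw 76.1 cost 0.025 bbox 272 353 167 247
tcp [0.4445 0.0345 0.1159] | jaw 75.02 | tilt 0.13 | w 0.0853 | q7 1.13 | t 15.35 | F [-0.7 -0.6 -0.1] | dxyz_cm [4.000e-02 1.000e-02 1.109e+01] | drot [-0.1 -0.1 -1.1] | 
tcp [0.4445 0.0345 0.1159] | jaw 75.02 | tilt 0.13 | w 0.0853 | q7 1.13 | t 15.35 | F [-0.7 -0.6 -0.1] | dxyz_cm [-1.400e-01 -1.000e-02  1.109e+01] | drot [-0.1 -0.1  0.4] |
```

View pics/w14.png

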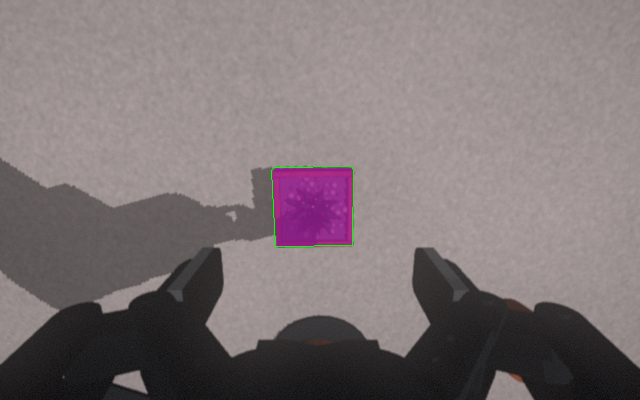

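jog_arm --rows '[{"xyz": [0,0,3],"delta_rot": [0,0,-0.6],"fingers": 0},{"xyz": [0,0,6],"delta_rot": [0,0,-0.6],"fingers": 0},{"xyz": [0,0,8],"delta_rot": [0,0,-0.6],"fingers": 0},{"xyz": [0,0,9],"delta_rot": [0,0,-0.6],"fingers": 0},{"xyz": [0,0,9.5],"delta_rot": [0,0,-0.6],"fingers": 0}]'

```text
clock: 15.77
tcp_pos: [0.4435, 0.0329, 0.019]
orientation: [-0.396, -3.111, 0.004]
contact_force: [0.1, 0.2, -0.4]
grip_width: 0.0854
```

```bash
python3 -c "
from h import *
plan([.4443,.0344,.005],75.6,90)
cv2.imwrite('pics/w15.png',imaging.grab_frame('wrist'))
s=imaging.grab_frame('scene');cv2.imwrite('pics/s15.png',cv2.resize(s[100:210,250:410],None,fx=5,fy=5,interpolation=2))"
```

```text
tcp [0.4435 0.0329 0.019 ] | jaw 75.51 | tilt 0.33 | w 0.0854 | q7 1.18 | t 15.77 | F [ 0.1  0.2 -0.4] | dxyz_cm [-0.05  0.17  1.4 ] | drot [-0.2 -0.3 -0.1] |
```

View pics/s15.png

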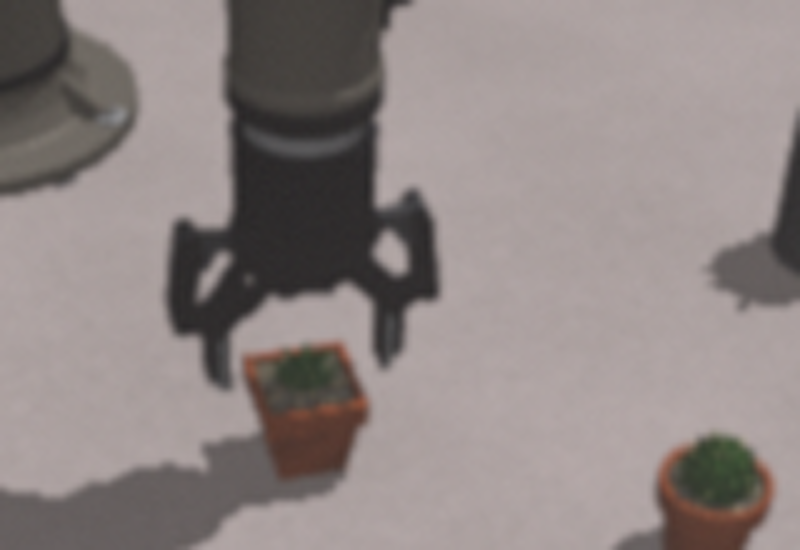

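View pics/w15.png

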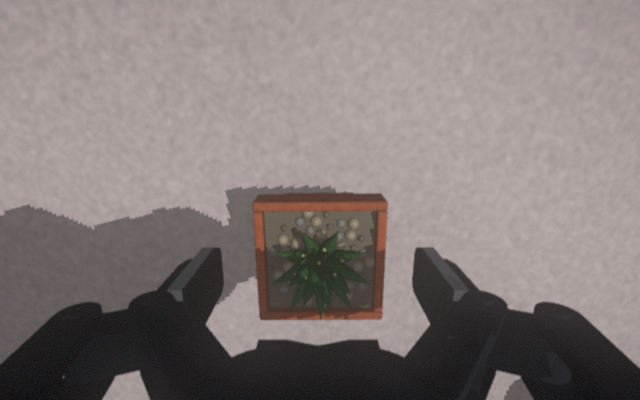

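jog_arm --rows '[{"xyz": [-0.05,0.1,0.6],"delta_rot": [0,-0.2,0],"fingers": 0},{"xyz": [-0.05,0.1,1.1],"delta_rot": [0,-0.2,0],"fingers": 0},{"xyz": [-0.05,0.1,1.5],"delta_rot": [0,-0.2,0],"fingers": 0},{"xyz": [-0.05,0.1,1.6],"delta_rot": [0,-0.2,0],"fingers": 0.1},{"xyz": [-0.05,0.1,1.6],"delta_rot": [0,-0.2,0],"fingers": 0.2}]'

```text
clock: 16.28
tcp_pos: [0.4449, 0.0344, 0.0042]
orientation: [0.395, 3.117, -0.003]
contact_force: [-1.0, -0.2, -0.8]
grip_width: 0.0684
```

jog_arm --rows '[{"xyz": [0,0,0],"delta_rot": [0,0,0],"fingers": 0.3},{"xyz": [0,0,0],"delta_rot": [0,0,0],"fingers": 0.4},{"xyz": [0,0,0],"delta_rot": [0,0,0],"fingers": 0.6},{"xyz": [0,0,0],"delta_rot": [0,0,0],"fingers": 0.6},{"xyz": [0,0,0],"delta_rot": [0,0,0],"fingers": 0.6}]'

```text
clock: 16.7
tcp_pos: [0.4449, 0.0343, 0.0046]
orientation: [0.395, 3.116, -0.003]
contact_force: [-1.5, -1.4, 6.3]
grip_width: 0.0595
```

```bash
python3 -c "
from h import *
plan([.652,-.2502,.07],52.7,90)
s=imaging.grab_frame('scene');cv2.imwrite('pics/s16.png',cv2.resize(s[100:210,250:410],None,fx=5,fy=5,interpolation=2))"
```

```text
tcp [0.4449 0.0343 0.0046] | jaw 75.54 | tilt 0.12 | w 0.0595 | q7 1.18 | t 16.7 | F [-1.5 -1.4  6.3] | dxyz_cm [-27.16 -22.4   -6.48] | drot [-0.1  0.1 22.8] |
```

View pics/s16.png

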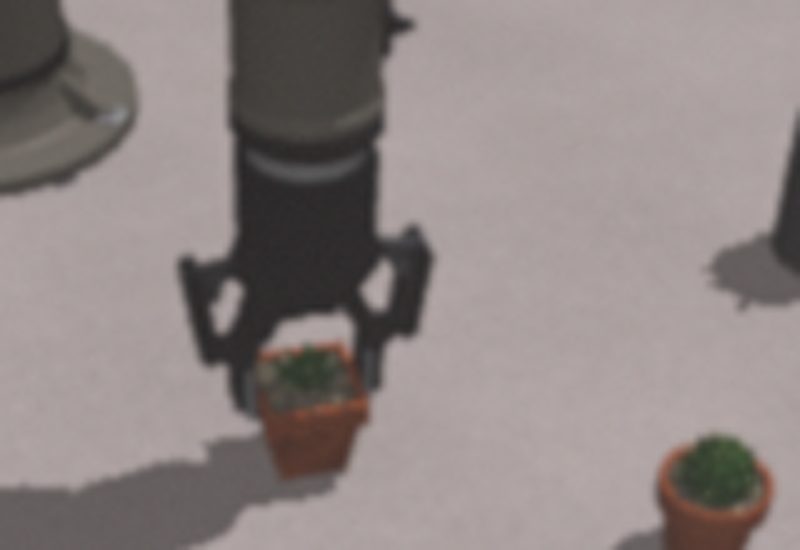

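jog_arm --rows '[{"xyz": [0,0,0],"delta_rot": [0,0,0],"fingers": 0.6},{"xyz": [0,0,-0.4],"delta_rot": [0,0,0],"fingers": 0.6},{"xyz": [0,0,-1.5],"delta_rot": [0,0,0],"fingers": 0.6},{"xyz": [0,0,-3.5],"delta_rot": [0,0,0],"fingers": 0.6},{"xyz": [-1,-1,-5.5],"delta_rot": [0,0,2],"fingers": 0.6}]' --grip_force 50

```text
clock: 17.17
tcp_pos: [0.4502, 0.024, 0.0597]
orientation: [-0.444, -3.107, 0.003]
contact_force: [0.1, 0.8, -1.1]
grip_width: 0.0589
```

```bash
python3 -c "
from h import *
plan([.652,-.2502,.07],52.7,90)
s=imaging.grab_frame('scene');cv2.imwrite('pics/s17.png',cv2.resize(s[100:210,250:410],None,fx=5,fy=5,interpolation=2))"
```

```text
tcp [0.4502 0.024  0.0597] | jaw 73.75 | tilt 0.21 | w 0.0589 | q7 1.16 | t 17.17 | F [ 0.1  0.8 -1.1] | dxyz_cm [-27.05 -20.68  -1.06] | drot [-0.2 -0.1 21. ] |
```

View pics/s17.png

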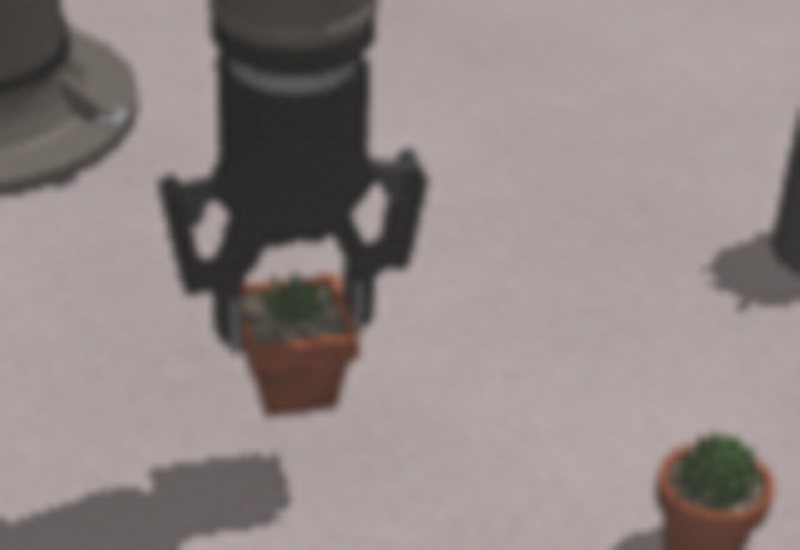

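Held upright. Carry it to the square mat.

jog_arm --rows '[{"xyz": [-2,-1.5,0],"delta_rot": [0,0,3],"fingers": 0.6},{"xyz": [-4.8,-3.7,0],"delta_rot": [0,0,7],"fingers": 0.6},{"xyz": [-7.6,-5.8,0],"delta_rot": [0,0,11],"fingers": 0.6},{"xyz": [-10.4,-8,0],"delta_rot": [0,0,15],"fingers": 0.6},{"xyz": [-13.2,-10.1,0],"delta_rot": [0,0,18],"fingers": 0.6}]'

```text
clock: 17.63
tcp_pos: [0.5532, -0.1154, 0.0642]
orientation: [0.94, 2.992, -0.0]
contact_force: [0.1, 0.1, -1.8]
grip_width: 0.059
```

```bash
python3 -c "
from h import *
plan([.652,-.2502,.06],52.7,90)"
```

```text
tcp [ 0.5532 -0.1154  0.0642] | jaw 55.13 | tilt 0.32 | w 0.059 | q7 1.2 | t 17.63 | F [ 0.1  0.1 -1.8] | dxyz_cm [-15.81  -5.41   0.5 ] | drot [0.1 0.3 2.4] |
```

jog_arm --rows '[{"xyz": [-3.8,-1.3,0.1],"delta_rot": [0,0,1],"fingers": 0.6},{"xyz": [-7.6,-2.6,0.2],"delta_rot": [0,0.2,2.4],"fingers": 0.6},{"xyz": [-11.4,-3.9,0.3],"delta_rot": [0,0.2,2.4],"fingers": 0.6},{"xyz": [-14.2,-4.9,0.4],"delta_rot": [0,0.2,2.4],"fingers": 0.6},{"xyz": [-15.6,-5.3,0.4],"delta_rot": [0,0.2,2.4],"fingers": 0.6}]'

```text
clock: 18.05
tcp_pos: [0.6519, -0.2533, 0.0605]
orientation: [1.008, 2.971, -0.003]
contact_force: [-0.4, -0.8, -1.1]
grip_width: 0.0591
```

jog_arm --rows '[{"xyz": [0,0,0],"delta_rot": [0,0,0],"fingers": 0.6},{"xyz": [0,0,0],"delta_rot": [0,0,0],"fingers": 0.6},{"xyz": [0,0,0],"delta_rot": [0,0,0],"fingers": 0.6},{"xyz": [0,0,0],"delta_rot": [0,0,0],"fingers": 0.6},{"xyz": [0,0,0],"delta_rot": [0,0,0],"fingers": 0.6}]'

```text
clock: 18.47
tcp_pos: [0.6516, -0.2514, 0.0604]
orientation: [1.006, 2.973, -0.001]
contact_force: [0.7, -0.5, -1.7]
grip_width: 0.0589
```

```bash
python3 -c "
from h import *
plan([.652,-.2502,.0165],52.7,90)
cv2.imwrite('pics/w18.png',imaging.grab_frame('wrist'))
s=imaging.grab_frame('scene');cv2.imwrite('pics/s18.png',cv2.resize(s[190:320,160:350],None,fx=4,fy=4,interpolation=2))"
```

```text
tcp [ 0.6516 -0.2514  0.0604] | jaw 52.62 | tilt 0.18 | w 0.0589 | q7 1.35 | t 18.47 | F [ 0.7 -0.5 -1.7] | dxyz_cm [0.05 0.12 4.39] | drot [ 0.   0.2 -0.1] |
```

View pics/s18.png

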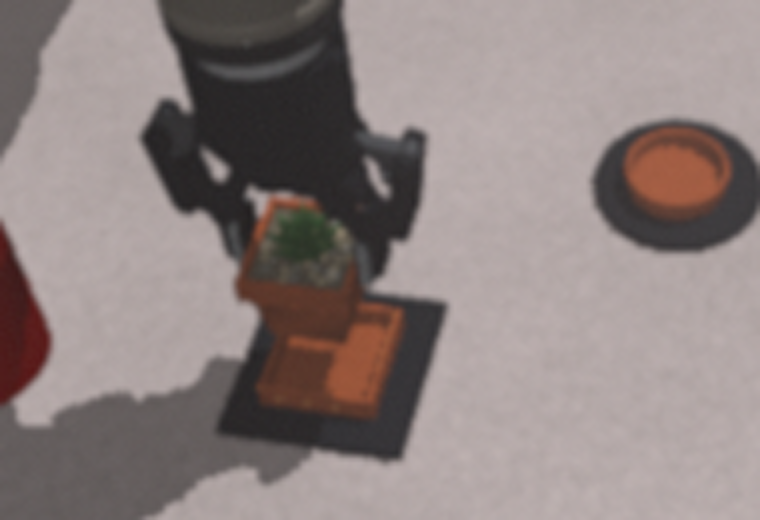

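View pics/w18.png

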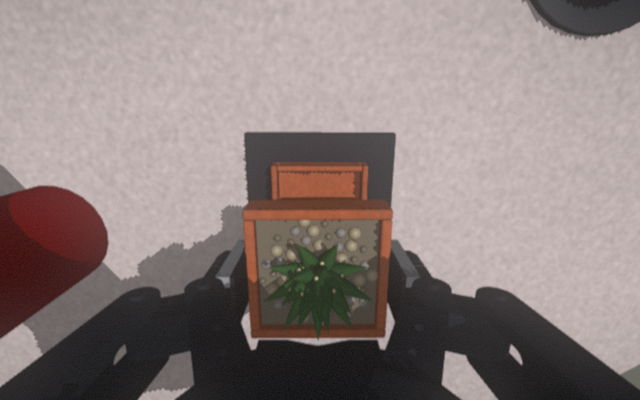

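jog_arm --rows '[{"xyz": [0.05,0.1,1.5],"delta_rot": [0,0,0],"fingers": 0.6},{"xyz": [0.05,0.1,3],"delta_rot": [0,0,0],"fingers": 0.6},{"xyz": [0.05,0.1,3.8],"delta_rot": [0,0,0],"fingers": 0.6},{"xyz": [0.05,0.1,4.1],"delta_rot": [0,0,0],"fingers": 0.6},{"xyz": [0.05,0.1,4.2],"delta_rot": [0,0,0],"fingers": 0.6}]'

```text
clock: 18.98
tcp_pos: [0.6513, -0.2507, 0.0174]
orientation: [1.007, 2.974, -0.002]
contact_force: [-0.6, 0.5, -0.0]
grip_width: 0.0587
```

jog_arm --rows '[{"xyz": [0,0,0.1],"delta_rot": [0,0,0],"fingers": 0.6},{"xyz": [0,0,0.15],"delta_rot": [0,0,0],"fingers": 0.6},{"xyz": [0,0,0.2],"delta_rot": [0,0,0],"fingers": 0.6},{"xyz": [0,0,0.25],"delta_rot": [0,0,0],"fingers": 0.6},{"xyz": [0,0,0.25],"delta_rot": [0,0,0],"fingers": 0.6}]'

```text
clock: 19.4
tcp_pos: [0.6515, -0.2508, 0.0152]
orientation: [1.007, 2.974, -0.002]
contact_force: [0.4, 0.4, -1.4]
grip_width: 0.0588
```

```bash
python3 -c "
from h import *
plan([.652,-.2502,.0155],52.7,90)"
```

```text
tcp [ 0.6515 -0.2508  0.0152] | jaw 52.59 | tilt 0.14 | w 0.0588 | q7 1.36 | t 19.4 | F [ 0.4  0.4 -1.4] | dxyz_cm [-0.    0.08 -0.03] | drot [-0.   0.1 -0.1] |
```

jog_arm --rows '[{"xyz": [0,0.05,0.05],"delta_rot": [0,0,0],"fingers": 0.6},{"xyz": [0,0.05,0.1],"delta_rot": [0,0,0],"fingers": 0.6},{"xyz": [0,0.05,0.15],"delta_rot": [0,0,0],"fingers": 0.6},{"xyz": [0,0.05,0.2],"delta_rot": [0,0,0],"fingers": 0.6},{"xyz": [0,0.05,0.2],"delta_rot": [0,0,0],"fingers": 0.6}]'

```text
clock: 19.82
tcp_pos: [0.6521, -0.2506, 0.0148]
orientation: [1.007, 2.973, -0.001]
contact_force: [-3.3, 2.0, 9.0]
grip_width: 0.0591
```

Contact. Release and rise.

jog_arm --rows '[{"xyz": [0,0,0],"delta_rot": [0,0,0],"fingers": 0.25},{"xyz": [0,0,0],"delta_rot": [0,0,0],"fingers": 0.1},{"xyz": [0,0,0],"delta_rot": [0,0,0],"fingers": 0},{"xyz": [0,0,0],"delta_rot": [0,0,0],"fingers": 0},{"xyz": [0,0,-1.5],"delta_rot": [0,0,0],"fingers": 0}]'

```text
clock: 20.23
tcp_pos: [0.6498, -0.2495, 0.0271]
orientation: [-1.006, -2.973, 0.002]
contact_force: [-0.4, 0.5, -0.4]
grip_width: 0.085
```

jog_arm --rows '[{"xyz": [0,0,-3],"delta_rot": [0,0,0],"fingers": 0},{"xyz": [0,0,-6],"delta_rot": [0,0,0],"fingers": 0},{"xyz": [0,0,-10],"delta_rot": [0,0,0],"fingers": 0},{"xyz": [0,0,-11],"delta_rot": [0,0,0],"fingers": 0},{"xyz": [0,0,-11],"delta_rot": [0,0,0],"fingers": 0}]'

```text
clock: 20.65
tcp_pos: [0.653, -0.251, 0.143]
orientation: [1.006, 2.97, -0.001]
contact_force: [-0.5, -0.4, 0.5]
grip_width: 0.0853
```

```bash
python3 -c "
from h import *
wrist('pot_square','w19',.011)
plan([.6218,.188,.14],40,180)
s=imaging.grab_frame('scene');cv2.imwrite('pics/s19.png',cv2.resize(s[190:320,160:350],None,fx=4,fy=4,interpolation=2))"
```

```text
pot_square 0.67 [ 0.6512 -0.25  ] yaw 53.5 cost 0.026 bbox 279 355 155 230
tcp [ 0.6503 -0.2495  0.138 ] | jaw 52.6 | tilt 0.1 | w 0.0854 | q7 1.33 | t 20.75 | F [-0.  -0.3 -0.1] | dxyz_cm [28.84 33.02 -0.2 ] | drot [-0.1 -0.1 12.6] |
```

View pics/s19.png

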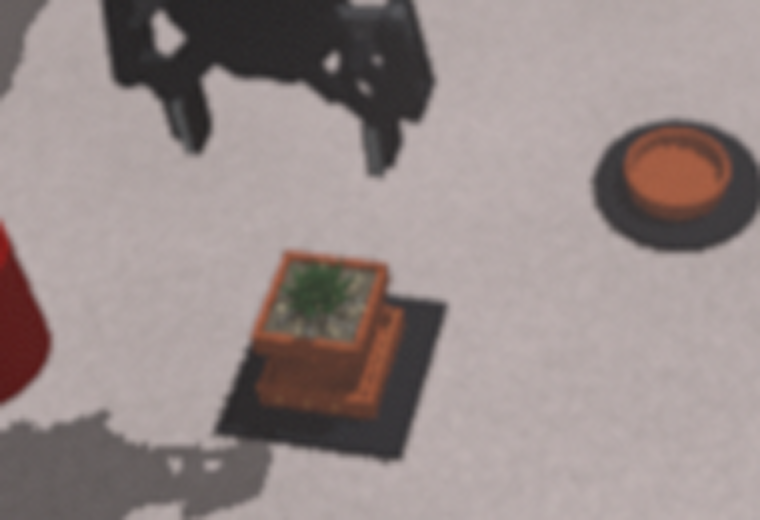

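View pics/w19.png

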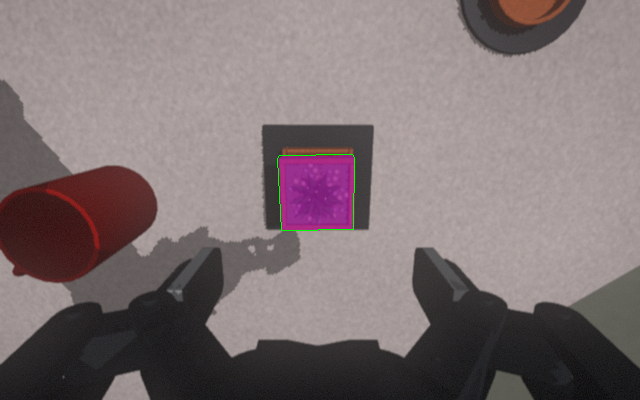

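jog_arm --rows '[{"xyz": [2.6,3,0],"delta_rot": [0,0,3],"fingers": 0},{"xyz": [5.2,6,0],"delta_rot": [0,0,6],"fingers": 0},{"xyz": [7.8,9,0],"delta_rot": [0,0,9],"fingers": 0},{"xyz": [10.4,12,0],"delta_rot": [0,0,12.6],"fingers": 0},{"xyz": [13,15,0],"delta_rot": [0,0,12.6],"fingers": 0}]'

```text
clock: 21.22
tcp_pos: [0.6358, -0.0491, 0.135]
orientation: [-1.33, -2.839, 0.004]
contact_force: [0.5, 0.1, -0.5]
grip_width: 0.0855
```

```bash
python3 -c "
from h import *
plan([.6218,.188,.14],40,180)"
```

```text
tcp [ 0.6358 -0.0491  0.135 ] | jaw 39.81 | tilt 0.42 | w 0.0855 | q7 0.83 | t 21.22 | F [ 0.5  0.1 -0.5] | dxyz_cm [19.11 14.1  -0.48] | drot [-0.3 -0.3 -0.2] |
```

jog_arm --rows '[{"xyz": [3.3,2.4,0],"delta_rot": [-0.3,-0.3,0],"fingers": 0},{"xyz": [6.6,4.9,-0.4],"delta_rot": [-0.3,-0.3,0],"fingers": 0},{"xyz": [9.9,7.3,-0.4],"delta_rot": [-0.3,-0.3,0],"fingers": 0},{"xyz": [13.2,9.7,-0.4],"delta_rot": [-0.3,-0.3,0],"fingers": 0},{"xyz": [16.2,12,-0.4],"delta_rot": [-0.3,-0.3,0],"fingers": 0}]'

```text
clock: 21.63
tcp_pos: [0.6223, 0.1548, 0.1375]
orientation: [-1.33, -2.844, 0.003]
contact_force: [0.4, 0.3, 0.1]
grip_width: 0.0854
```

```bash
python3 -c "
from h import *
plan([.6218,.188,.12],40,180)"
```

```text
tcp [0.6223 0.1548 0.1375] | jaw 39.88 | tilt 0.18 | w 0.0854 | q7 0.49 | t 21.63 | F [0.4 0.3 0.1] | dxyz_cm [2.58 2.09 1.74] | drot [-0.2 -0.1 -0.1] |
```

jog_arm --rows '[{"xyz": [1.5,1.2,0.5],"delta_rot": [0,0,0],"fingers": 0},{"xyz": [2.5,2,1.2],"delta_rot": [0,0,0],"fingers": 0},{"xyz": [2.6,2.1,1.7],"delta_rot": [0,0,0],"fingers": 0},{"xyz": [2.6,2.1,1.7],"delta_rot": [0,0,0],"fingers": 0},{"xyz": [2.6,2.1,1.7],"delta_rot": [0,0,0],"fingers": 0}]'

```text
clock: 22.05
tcp_pos: [0.6216, 0.1848, 0.1194]
orientation: [-1.334, -2.841, 0.008]
contact_force: [0.3, -0.8, 0.6]
grip_width: 0.0853
```

```bash
python3 -c "
from h import *
x=wrist('pot_round','w20')
plan([x[0],x[1],.004],40,180)
plan([.6218,.188,.004],40,180)"
```

```text
pot_round 0.97 [0.6208 0.1899] yaw 8.8 cost 0.024 bbox 282 361 155 234
tcp [0.6224 0.185  0.1205] | jaw 39.65 | tilt 0.21 | w 0.0855 | q7 0.45 | t 22.15 | F [ 0.5 -0.3  0.4] | dxyz_cm [ 0.48  0.23 11.65] | drot [-0.2 -0.  -0.3] | 
tcp [0.6224 0.185  0.1205] | jaw 39.65 | tilt 0.21 | w 0.0855 | q7 0.45 | t 22.15 | F [ 0.5 -0.3  0.4] | dxyz_cm [ 0.27  0.19 11.65] | drot [-0.2 -0.  -0.3] |
```

View pics/w20.png

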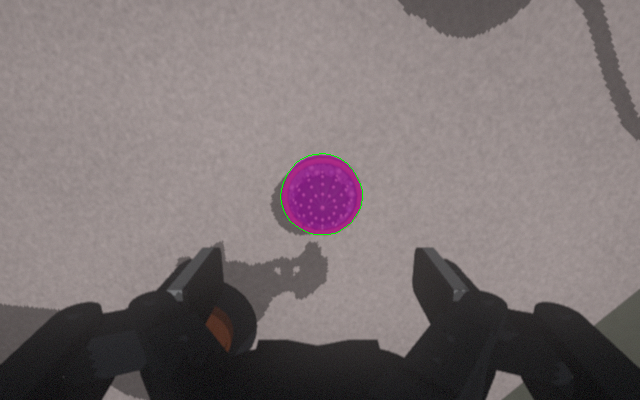

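jog_arm --rows '[{"xyz": [0.3,0.2,3],"delta_rot": [0,0,0],"fingers": 0},{"xyz": [0.4,0.2,6.5],"delta_rot": [0,0,0],"fingers": 0},{"xyz": [0.4,0.2,9],"delta_rot": [0,0,0],"fingers": 0},{"xyz": [0.4,0.2,10.3],"delta_rot": [0,0,0],"fingers": 0},{"xyz": [0.4,0.2,10.8],"delta_rot": [0,0,0],"fingers": 0}]'

```text
clock: 22.57
tcp_pos: [0.62, 0.1871, 0.0106]
orientation: [-1.338, -2.839, 0.01]
contact_force: [0.4, 0.3, -0.3]
grip_width: 0.0854
```

```bash
python3 -c "
from h import *
plan([.6212,.1892,.004],40,180)"
```

```text
tcp [0.62   0.1871 0.0106] | jaw 39.54 | tilt 0.4 | w 0.0854 | q7 0.47 | t 22.57 | F [ 0.4  0.3 -0.3] | dxyz_cm [0.09 0.23 0.66] | drot [-0.4 -0.  -0.5] |
```

jog_arm --rows '[{"xyz": [0.1,0.2,0.3],"delta_rot": [-0.4,0,0],"fingers": 0},{"xyz": [0.1,0.2,0.5],"delta_rot": [-0.4,0,0],"fingers": 0},{"xyz": [0.1,0.2,0.6],"delta_rot": [-0.4,0,0],"fingers": 0},{"xyz": [0.1,0.2,0.6],"delta_rot": [-0.4,0,0],"fingers": 0.1},{"xyz": [0.1,0.2,0.6],"delta_rot": [-0.4,0,0],"fingers": 0.2}]' --grip_force 30

```text
clock: 22.98
tcp_pos: [0.6217, 0.1894, 0.0057]
orientation: [1.339, 2.841, 0.002]
contact_force: [-0.5, -0.1, 0.5]
grip_width: 0.0685
```

jog_arm --rows '[{"xyz": [0,0,0],"delta_rot": [0,0,0],"fingers": 0.3},{"xyz": [0,0,0],"delta_rot": [0,0,0],"fingers": 0.4},{"xyz": [0,0,0],"delta_rot": [0,0,0],"fingers": 0.6},{"xyz": [0,0,0],"delta_rot": [0,0,0],"fingers": 0.6},{"xyz": [0,0,0],"delta_rot": [0,0,0],"fingers": 0.6}]'

```text
clock: 23.4
tcp_pos: [0.6222, 0.1895, 0.0064]
orientation: [1.338, 2.841, 0.004]
contact_force: [-1.1, 0.4, 5.8]
grip_width: 0.061
```

```bash
python3 -c "
from h import *
plan([.625,-.009,.07],35,180)"
```

```text
tcp [0.6222 0.1895 0.0064] | jaw 39.55 | tilt 0.15 | w 0.061 | q7 0.47 | t 23.4 | F [-1.1  0.4  5.8] | dxyz_cm [-15.49 -12.4   -6.39] | drot [0.1 0.  4.5] |
```

jog_arm --rows '[{"xyz": [0,0,0],"delta_rot": [0,0,0],"fingers": 0.6},{"xyz": [0,0,-0.4],"delta_rot": [0,0,0],"fingers": 0.6},{"xyz": [0,0,-1.5],"delta_rot": [0,0,0],"fingers": 0.6},{"xyz": [0,0,-3.5],"delta_rot": [0,0,0],"fingers": 0.6},{"xyz": [-1,-0.8,-5.5],"delta_rot": [0,0,0],"fingers": 0.6}]' --grip_force 50

```text
clock: 23.82
tcp_pos: [0.6211, 0.18, 0.0615]
orientation: [-1.333, -2.844, -0.004]
contact_force: [0.0, 1.2, -2.8]
grip_width: 0.0599
```

jog_arm --rows '[{"xyz": [-2,-1.6,0],"delta_rot": [0,0,0],"fingers": 0.6},{"xyz": [-4.6,-3.7,0],"delta_rot": [0,0,0],"fingers": 0.6},{"xyz": [-7.4,-5.9,0],"delta_rot": [0,0,0],"fingers": 0.6},{"xyz": [-10,-8,0],"delta_rot": [0,0,0],"fingers": 0.6},{"xyz": [-12,-9.6,0],"delta_rot": [0,0,0],"fingers": 0.6}]'

```text
clock: 24.23
tcp_pos: [0.6238, 0.0226, 0.0618]
orientation: [-1.336, -2.843, -0.003]
contact_force: [0.5, 0.2, -1.9]
grip_width: 0.0599
```

```bash
python3 -c "
from h import *
plan([.625,-.009,.06],40,180)"
```

```text
tcp [0.6238 0.0226 0.0618] | jaw 39.64 | tilt 0.1 | w 0.0599 | q7 0.72 | t 24.23 | F [ 0.5  0.2 -1.9] | dxyz_cm [-2.51 -1.92  0.18] | drot [ 0.1 -0.1 -0.4] |
```

jog_arm --rows '[{"xyz": [-1.5,-1.1,0],"delta_rot": [0,0,0],"fingers": 0.6},{"xyz": [-2.4,-1.8,0],"delta_rot": [0,0,0],"fingers": 0.6},{"xyz": [-2.5,-1.9,0],"delta_rot": [0,0,0],"fingers": 0.6},{"xyz": [-2.5,-1.9,0],"delta_rot": [0,0,0],"fingers": 0.6},{"xyz": [-2.5,-1.9,0],"delta_rot": [0,0,0],"fingers": 0.6}]'

```text
clock: 24.65
tcp_pos: [0.6252, -0.0063, 0.0618]
orientation: [-1.333, -2.844, -0.005]
contact_force: [-0.4, 0.5, -1.6]
grip_width: 0.0604
```

```bash
python3 -c "
from h import *
plan([.6255,-.009,.0174],40,180)
cv2.imwrite('pics/w21.png',imaging.grab_frame('wrist'))
s=imaging.grab_frame('scene');cv2.imwrite('pics/s21.png',cv2.resize(s[150:280,240:430],None,fx=4,fy=4,interpolation=2))"
```

```text
tcp [ 0.6252 -0.0063  0.0618] | jaw 39.77 | tilt 0.18 | w 0.0604 | q7 0.77 | t 24.65 | F [-0.4  0.5 -1.6] | dxyz_cm [-0.24 -0.16  4.44] | drot [ 0.1 -0.1 -0.2] |
```

View pics/s21.png

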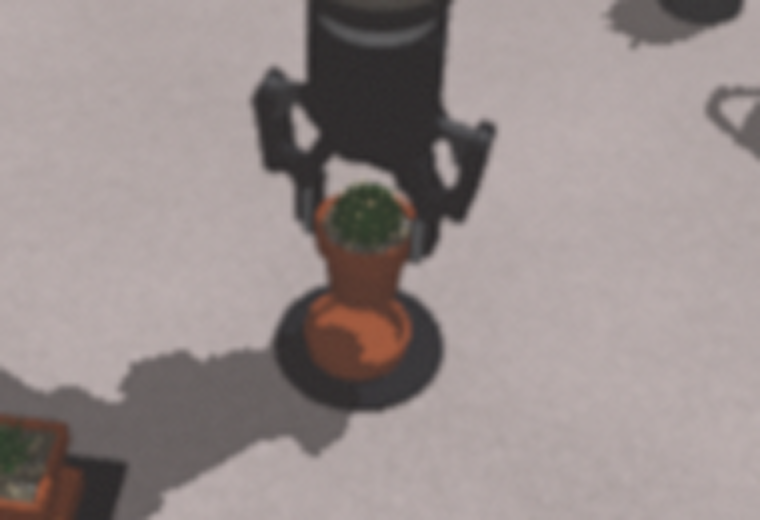

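View pics/w21.png

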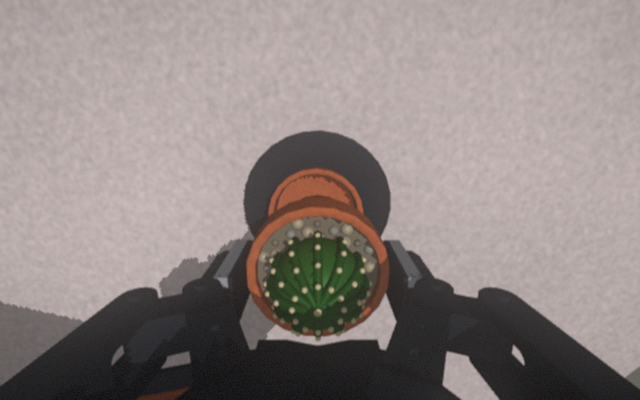

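jog_arm --rows '[{"xyz": [-0.2,-0.15,1.5],"delta_rot": [0,0,0],"fingers": 0.6},{"xyz": [-0.2,-0.15,3],"delta_rot": [0,0,0],"fingers": 0.6},{"xyz": [-0.2,-0.15,3.8],"delta_rot": [0,0,0],"fingers": 0.6},{"xyz": [-0.2,-0.15,4.1],"delta_rot": [0,0,0],"fingers": 0.6},{"xyz": [-0.2,-0.15,4.2],"delta_rot": [0,0,0],"fingers": 0.6}]'

```text
clock: 25.17
tcp_pos: [0.6248, -0.0076, 0.019]
orientation: [-1.33, -2.844, -0.004]
contact_force: [0.5, -0.1, -2.9]
grip_width: 0.0601
```

jog_arm --rows '[{"xyz": [0,0,0.05],"delta_rot": [0,0,0],"fingers": 0.6},{"xyz": [0,0,0.1],"delta_rot": [0,0,0],"fingers": 0.6},{"xyz": [0,0,0.15],"delta_rot": [0,0,0],"fingers": 0.6},{"xyz": [0,0,0.2],"delta_rot": [0,0,0],"fingers": 0.6},{"xyz": [0,0,0.2],"delta_rot": [0,0,0],"fingers": 0.6}]'

```text
clock: 25.58
tcp_pos: [0.6253, -0.0074, 0.0176]
orientation: [-1.33, -2.845, -0.005]
contact_force: [-0.7, -0.0, 0.7]
grip_width: 0.06
```

```bash
python3 -c "
from h import *
plan([.6255,-.009,.0174],40,180)"
```

```text
tcp [ 0.6253 -0.0074  0.0176] | jaw 39.89 | tilt 0.19 | w 0.06 | q7 0.79 | t 25.58 | F [-0.7 -0.   0.7] | dxyz_cm [-0.13 -0.08  0.02] | drot [ 0.1 -0.1 -0.1] |
```

jog_arm --rows '[{"xyz": [-0.05,-0.05,0.05],"delta_rot": [0,0,0],"fingers": 0.6},{"xyz": [-0.05,-0.05,0.1],"delta_rot": [0,0,0],"fingers": 0.6},{"xyz": [-0.05,-0.05,0.15],"delta_rot": [0,0,0],"fingers": 0.6},{"xyz": [-0.05,-0.05,0.2],"delta_rot": [0,0,0],"fingers": 0.6},{"xyz": [-0.05,-0.05,0.2],"delta_rot": [0,0,0],"fingers": 0.6}]'

```text
clock: 26.0
tcp_pos: [0.6254, -0.0076, 0.0176]
orientation: [-1.33, -2.844, -0.007]
contact_force: [-6.4, 3.1, 15.7]
grip_width: 0.0602
```

Contact at the expected height. Release and rise.

jog_arm --rows '[{"xyz": [0,0,0],"delta_rot": [0,0,0],"fingers": 0.25},{"xyz": [0,0,0],"delta_rot": [0,0,0],"fingers": 0.1},{"xyz": [0,0,0],"delta_rot": [0,0,0],"fingers": 0},{"xyz": [0,0,0],"delta_rot": [0,0,0],"fingers": 0},{"xyz": [0,0,-1.5],"delta_rot": [0,0,0],"fingers": 0}]'

```text
clock: 26.42
tcp_pos: [0.6232, -0.0077, 0.03]
orientation: [-1.328, -2.841, -0.002]
contact_force: [-0.4, -0.3, -0.2]
grip_width: 0.0856
```

jog_arm --rows '[{"xyz": [0,0,-3],"delta_rot": [0,0,0],"fingers": 0},{"xyz": [0,0,-6],"delta_rot": [0,0,0],"fingers": 0},{"xyz": [0,0,-10],"delta_rot": [0,0,0],"fingers": 0},{"xyz": [0,0,-13],"delta_rot": [0,0,0],"fingers": 0},{"xyz": [0,0,-14],"delta_rot": [0,0,0],"fingers": 0}]'

```text
clock: 26.83
tcp_pos: [0.6267, -0.0087, 0.1751]
orientation: [1.331, 2.845, 0.008]
contact_force: [0.5, -0.2, 0.6]
grip_width: 0.0853
```

jog_arm --rows '[{"xyz": [0,0,0],"delta_rot": [0,0,0],"fingers": 0},{"xyz": [0,0,0],"delta_rot": [0,0,0],"fingers": 0},{"xyz": [0,0,0],"delta_rot": [0,0,0],"fingers": 0},{"xyz": [0,0,0],"delta_rot": [0,0,0],"fingers": 0},{"xyz": [0,0,0],"delta_rot": [0,0,0],"fingers": 0}]'

```text
clock: 27.25
tcp_pos: [0.6256, -0.0087, 0.1732]
orientation: [-1.33, -2.844, -0.006]
contact_force: [-0.1, 0.2, -0.1]
grip_width: 0.0854
```

```bash
python3 -c "
from h import *
wrist('pot_round','w22',.011)
plan()
cv2.imwrite('pics/w22b.png',imaging.grab_frame('wrist'))
s=imaging.grab_frame('scene');cv2.imwrite('pics/s22.png',cv2.resize(s[150:320,160:430],None,fx=2.9,fy=2.9,interpolation=2))
s=imaging.grab_frame('side');cv2.imwrite('pics/t22.png',cv2.resize(s[100:300,280:520],None,fx=3,fy=3,interpolation=2))
names=['pot_round','pot_square']; 
for n in names:
  ob=[]
  for c in ['scene','side']:
    d=imaging.cut_out(c,n)
    if d:
      C=cam(c);m=largest(d[0]['region']);ys,xs=np.nonzero(m);x,f=fit(n,[(C,m)],ray(C,[xs.mean(),ys.mean()],.04)[0],.011);print(c,n,round(d[0]['conf'],2),np.round(x[:2],4),round(np.degrees(x[2])%90,1),round(f,3))
"
```

```text
pot_round none
tcp [ 0.626  -0.0088  0.1738] | jaw 39.86 | tilt 0.24 | w 0.0855 | q7 0.74 | t 27.35 | F [ 0.4  0.7 -1.4] | 
scene pot_round 0.96 [ 0.627 -0.009] 11.1 0.04
side pot_round 0.76 [ 0.6249 -0.0083] 11.7 0.054
scene pot_square 0.58 [ 0.6535 -0.251 ] 54.8 0.072
side pot_square 0.6 [ 0.6495 -0.2523] 51.9 0.109
```

View pics/s22.png

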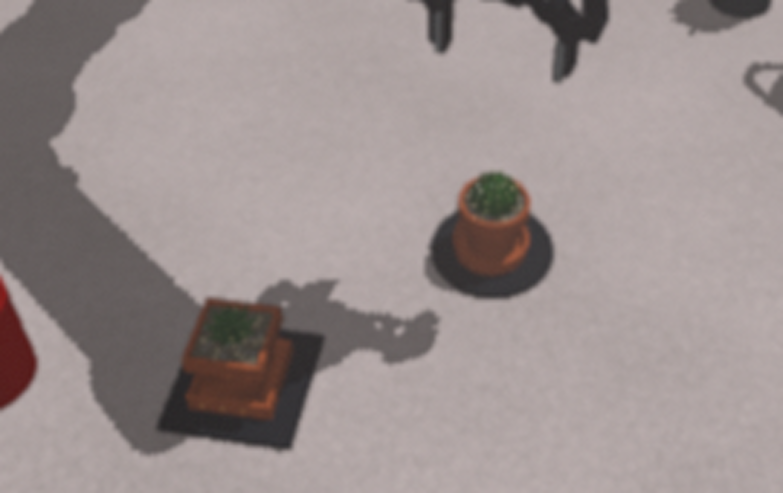

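View pics/t22.png

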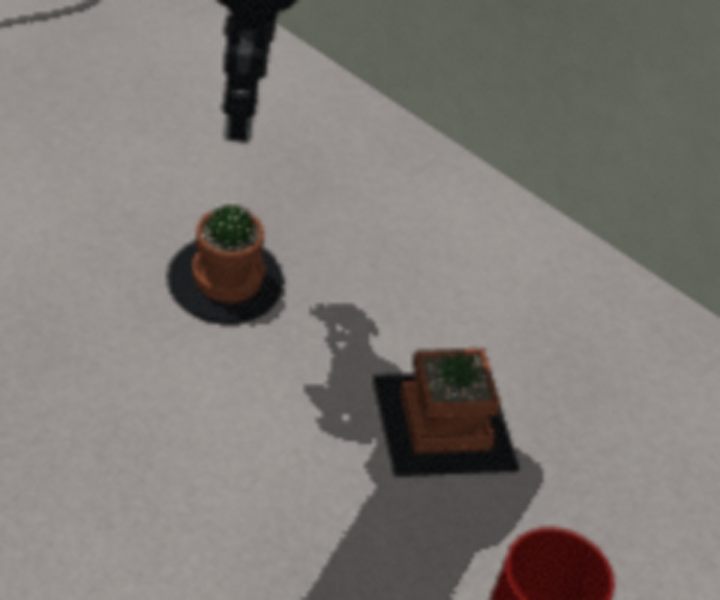

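View pics/w22b.png

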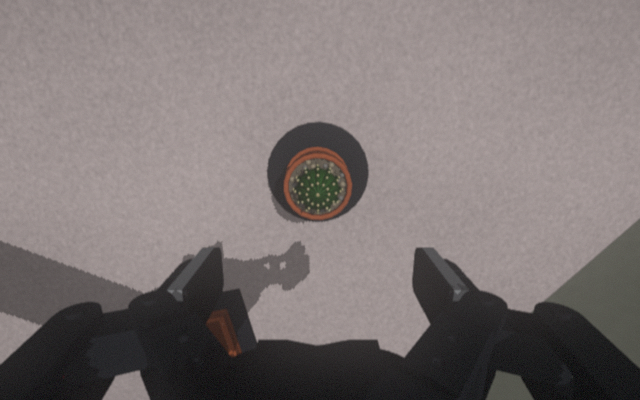

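```bash
python3 -c "
from bench import r
print(r.hand_in(), r.get_obs()['clock'])"
```

```text
the job is handed in; nothing more can be done
the job is handed in; nothing more can be done
```

I laid both saucers on the mats of their shape, stood each pot in its saucer, and handed the job in at about 27 s of the 106 s allowed. The hand-in gives no verdict, so the checks below are my own.

**Final positions, from camera fits good to about 2 mm:**

| Check | Result |
|---|---|
| Round saucer from mat centre | within about 3 mm |
| Square saucer from mat centre | about 1 mm, yaw 52.7° against 52.6° |
| Round pot from saucer centre | about 2 mm |
| Square pot from saucer centre | about 1 mm by the wrist camera, up to about 3 mm by the scene and side cameras; yaw about 53° |

- **Setting down:** every piece met its support at the height I expected before I released it.
- **Upright and clear:** in the last pictures both pots look upright and the gripper hangs free about 15 cm above them. I judged upright by eye only.

**What failed or disagreed:**
- **First grasp:** the first try at the round saucer closed on nothing. The fingertips sat about 30 mm farther back than the stated tool point. I measured the offset in the pictures and used it for every later grasp. The saucer did not move.
- **Detectors:** the wrist-camera detector missed the round saucer and the round pot once each, so I used a colour fit and the two fixed cameras for those.
- **Square pot:** the fixed cameras fitted it loosely, 52° to 55° in yaw and a few millimetres apart, but within tolerance.
- **Not re-measured:** I did not measure the mug, pen pot and watering can again at the end. The arm kept well clear of all three throughout.

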